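# Hold the heater lid's hinge knuckle in line for its pin

## Task

Slip the spatula's blade under the lip of the red hinge guard at the back of the block heater and lever the guard up and over until it leans back past upright, using the spatula and not the fingers, then lay the spatula back flat on the bench without dropping it. Pick up the blue lid by its handle and bring its single brass knuckle between the heater's two brass knuckles so that the three holes line up for the 7 mm pin, the lid level and reaching forward over the heater block. Finish while still holding it there in the air, still, neither resting nor pressing on the heater, with the guard still open; leave the glassware, jars, dishes and tube rack alone.

Things in the scene. Friction and masses are not known exactly. Their poses are not given: they have to be found in the camera images.
- heater: white block heater fixed on the bench, 240 (x) x 160 (y) mm; origin on the bench under its centre, x points to its back (the hinge), z up. Deck 55 mm high; a metal block with wells, 60 mm high, covers x -90 to +40. A sill 110 mm wide (x 60 to 66) rises to 80 mm; the hinge is behind it
- heater_bore (a point): midway between the heater's two brass knuckles, on their bore axis (along y): heater x 85, height 102 mm; axes as the heater's. Knuckles 22 mm outside, 12 mm bore, 18 mm long, on posts 18 mm wide; the open gap between them is 36 mm (y -18 to +18). The pin is parked in the +y knuckle, black head out to y 71, not reaching into the gap
- guard (a joint): angle of the red hinge guard, rad: 0 shut, 1.57 upright, 1.95 fully back (stop). Starts shut or slightly ajar (up to 0.1). It turns upward about guard_hinge, its free edge rising and going to the back; friction holds it wherever it is left; it takes about 1 N at its edge
- guard_edge (a point): middle of the lower edge of the guard's lip (moves with it). The guard roofs the knuckles: a plate 57 mm deep, 106 wide, 4 thick, forward from its hinge, with a front lip hanging to 24 mm below the hinge. Shut, the edge is 94 mm above the bench at heater x 60: a 14 mm slot for the blade above the sill (80 mm); behind it the space between the knuckles is free
- guard_hinge (a point): middle of the guard's hinge axis (along heater y), at heater x 115, height 118 mm; fixed to the heater, axes as the heater's
- spatula: loose lab spatula, about 60 g, lying flat along its x: yellow handle, 14 mm wide and 14 mm high, from x -90 to +15 mm; steel blade 16 mm wide, 3 mm thick, from x +15 to +105 mm, its mid-plane 7 mm above the underside. Origin on the underside, near the centre of mass, in the front part of the handle (a good place to grip); z up
- spatula_tip (a point): middle of the blade's front end, axes as the spatula's
- lid: loose blue lid, about 180 g, flat: plate x -60 to +50, 130 mm in y, 6 thick; black upright handle on it, 55 mm long in x, 16 thick in y, 6 to 42 mm above the underside, centred at the origin. A tongue at +x carries one brass knuckle (22 mm outside, 12 bore, 30 long in y). Origin on the underside; z up. In place its x points as the heater's x
- lid_bore (a point): centre of the lid knuckle's bore: in the lid's frame x 75, y 0, 11 mm above the underside; axes as the lid's (y along the bore)
- lid_handle (a point): in the lid's handle, 30 mm above the underside, 12 mm below the handle's top; axes as the lid's
- rack: bystander: blue test-tube rack 100 x 200 mm, 145 mm tall with its capped tubes; origin under its centre
- bottle_a: bystander: clear jar with green cap, 60 mm across, 110 mm tall; origin under its centre
- bottle_b: bystander: clear jar with green cap, 60 mm across, 110 mm tall; origin under its centre
- bottle_c: bystander: glass jar with white cap, 64 mm across, 100 mm tall; origin under its centre
- beaker: bystander: empty glass beaker, 70 mm across, 90 mm tall; origin under its centre
- dishes: bystander: stack of three culture dishes, 90 mm across, 45 mm tall; origin under its centre
Not all that is in view belongs to the job. What is meant by the spatula is not green, and is the smaller of those in its own colour. Several things look just like the lid: the one meant starts farthest to the robot's right.

How it is judged:
By the outcome, as a careful person would: the job done as asked, in the order asked, and still so for the second after the job is handed in, while the arm keeps its last pose, push and grip.
It also fails if it takes over 72 s, if anything falls off the work surface, if the arm or the gripper's body presses on something with over 40 N, if the wrist force passes 120 N, or if a joint passes its speed limit or range.

## Robot

A 7-joint arm with a two-finger parallel gripper is mounted at the origin on the work surface. World frame = base frame: x ahead of the robot, y to its left, z up, the work surface at z = 0. Lengths are in m, angles in rad, forces in N, time in s.
With the tool pointing down it reaches from about 0.4 to 0.9 m from the base axis. Payload 5.5 kg.
Tool frame: the origin (TCP) lies between the finger pads; the fingertips stand 14 mm ahead of it and the grasp point (between the pads) lies 5 mm behind it; z points along the fingers, x is the direction in which the jaws open and shut, and the axes are right-handed (so a half turn about z gives the same grasp; the last joint's range is limited). The gripper opens to 92 mm and grips with 3 to 60 N. Pads are 19 mm wide; open, the fingers measure 130 mm over their backs; the gripper's body (75 mm by 190 mm) begins 47 mm behind the grasp point.
Start: joints at [0.263, 0.501, -0.427, 1.55, 0.221, 1.138, -0.21], TCP at [0.65, 0, 0.241] pointing down, gripper open.
Joint ranges: [-2.88, 2.88], [-0.31, 2.03], [-1.54, 1.56], [0.2, 2.42], [-1.41, 4.55], [0.19, 2.02], [-2.57, 2.57]. Speed limits (rad/s): [2.57, 2.57, 3.14, 3.14, 3.14, 3.14, 3.14].

## Interface

Orientations are given as a rotation vector (axis times angle).
In Python, from bench import get_obs, capture, job gives the robot as it stands. The module is installed in compiled form; this text tells all that it offers.
- The arm moves only by the tool step_arm, never from a script. Its argument "steps" is a list that holds one entry, the list of rows, each a list of 6 numbers: the shift along the tool's x, y, z in m, then the turn, a rotation vector about the tool's x, y, z in degrees. A call has 1 to 12 rows; each row shifts and turns the commanded pose from where the row before left it, along the tool's axes as they then stand; what a row does not reach is not made up. A row lasts 1/8 s, in which the tool goes at most 62.5 mm and 10.7 degrees, less where a joint would pass 70% of its speed; a pose out of reach is approached as far as the arm can. A call with a gripper value outside its range is refused whole. "claw" is the opening in per cent of the stroke, from 0 (shut) to 100 (fully open), set as the call begins (left out, the last holds). The fingers move at their own pace and stop on an object; the grip force is fixed at half the most. Time passes only in rows, so rows that do not move let the fingers close. It gives the time, the measured TCP pose, the force and the opening at its end, in the units of the state.
- get_obs(): the state, without advancing time (a new reading comes with each control period).
- capture(name): name is "scene" or "side" or "wrist"; returns a dict with "img" (480x640x3 uint8, red, green, blue), "z_map" (480x640 float32, m along the optical axis (not along the pixel's ray), 0 where there is no reading), "mtx" (3x3 intrinsics, pixels), "dist_coeffs" ([k1, k2, p1, p2, k3] as OpenCV has them; the pictures are not rectified), "R" (3x3) and "t" (3): a world point X has camera coordinates R X + t. Camera axes: x right, y down, z forward; pixel columns grow to the right and rows downward; lengths in m; the calibration is good to about 2 mm. A picture is of the moment at which its call begins.
- job.job_done(): hands the job in, once; it reports no verdict.
The state is a dict: "time_s": time; "joints": joint angles; "joint_vel": joint speeds; "joint_efforts": joint torques, N m; "position": TCP position; "orientation": TCP orientation; "wrist_force": force on the tool from outside, world axes, zero at the start; "torque": the same for the moment, N m; "opening": opening from 0.0 (shut) to 1.0 (fully open).
Only numpy, scipy, OpenCV 4.12 (cv2) and the standard library are available. Lean on these libraries where they do the work, as an engineer would, in place of code of your own. Each camera call takes 0.05 s, during which the arm holds its last target.

## Working session

There is one attempt and no reset: what is moved stays moved. The work goes in short steps, Python scripts to look and compute and a tool call to move; the robot and the scene stay as the last step left them, time stands still between calls to the robot, and variables do not carry over. Pictures are saved under pics/ and viewed, and the job is handed in when it is done.

Besides the shell and the picture viewer there is one more tool, called after "Request:" in YAML: its name, and indented under it one key for each argument. step_arm: Moves the arm, as the interface text tells. Its arguments: {"type":"object","properties":{"steps":{"type":"array","items":{"type":"array","items":{"type":"array","items":{"type":"number"}}}},"claw":{"type":"number"}},"required":["steps"]}

```bash
ls; mkdir -p pics
cat > h.py <<'E'
import numpy as np, cv2
from scipy.spatial.transform import Rotation as Ro
from bench import get_obs, capture, job
def save(img,name): cv2.imwrite('pics/'+name,cv2.cvtColor(img,cv2.COLOR_RGB2BGR))
def ray(c,uv,z=None):
    p=cv2.undistortPoints(np.array(uv,float).reshape(-1,1,2),c['mtx'],c['dist_coeffs']).reshape(-1,2)
    d=np.c_[p,np.ones(len(p))]@c['R']; o=-c['R'].T@c['t']
    if z is None: return o,d
    return o+d*((z-o[2])/d[:,2])[:,None]
def cloud(c):
    h,w=c['z_map'].shape
    uv=np.stack(np.meshgrid(np.arange(w),np.arange(h)),-1).reshape(-1,2).astype(float)
    p=cv2.undistortPoints(uv.reshape(-1,1,2),c['mtx'],c['dist_coeffs']).reshape(-1,2)
    z=c['z_map'].reshape(-1,1)
    P=(np.c_[p,np.ones(len(p))]*z-c['t'])@c['R']
    P[z[:,0]==0]=np.nan
    return P.reshape(h,w,3)
def proj(c,X):
    return cv2.projectPoints(np.array(X,float).reshape(-1,1,3),cv2.Rodrigues(c['R'])[0],c['t'],c['mtx'],c['dist_coeffs'])[0].reshape(-1,2)
E
python3 - <<'E'
from h import *
import pickle
for n in ['scene','side','wrist']:
    c=capture(n); save(c['img'],n+'0.png'); pickle.dump(c,open(n+'0.pkl','wb'))
    print(n,-c['R'].T@c['t'],c['R'][2])
o=get_obs();print({k:np.round(v,3) for k,v in o.items()})
E
```

```text
pics
scene [1.37588293 0.2151539  1.16174786] [-0.61762617 -0.16570535 -0.76881705]
side [ 0.07983371 -0.90965691  1.26767727] [ 0.28351477  0.59537052 -0.75176679]
wrist [0.65105794 0.06679688 0.38301652] [-0.00206502 -0.25493288 -0.96695655]
{'time_s': np.float64(0.15), 'joints': array([ 0.263,  0.502, -0.427,  1.551,  0.221,  1.138, -0.21 ]), 'joint_vel': array([-0.001, -0.003, -0.001, -0.003,  0.001, -0.002, -0.001]), 'joint_efforts': array([-7.0000e-03, -5.6711e+01, -5.8250e+00, -2.7945e+01, -6.9000e-02,
        2.7000e-02,  0.0000e+00]), 'position': array([ 0.649, -0.   ,  0.24 ]), 'orientation': array([-3.142e+00, -0.000e+00,  2.000e-03]), 'wrist_force': array([0.383, 0.893, 0.427]), 'torque': array([ 0.021,  0.039, -0.045]), 'opening': np.float64(0.999)}
```

View pics/scene0.png

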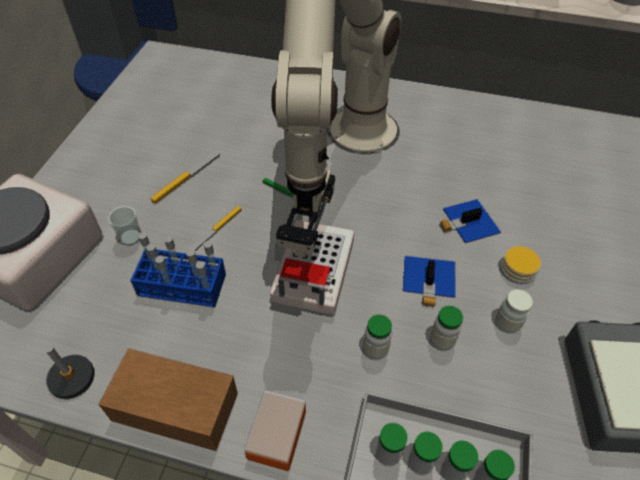

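View pics/side0.png

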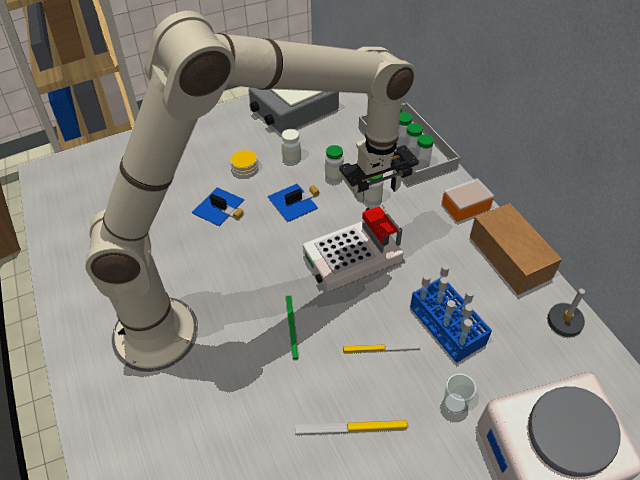

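View pics/wrist0.png

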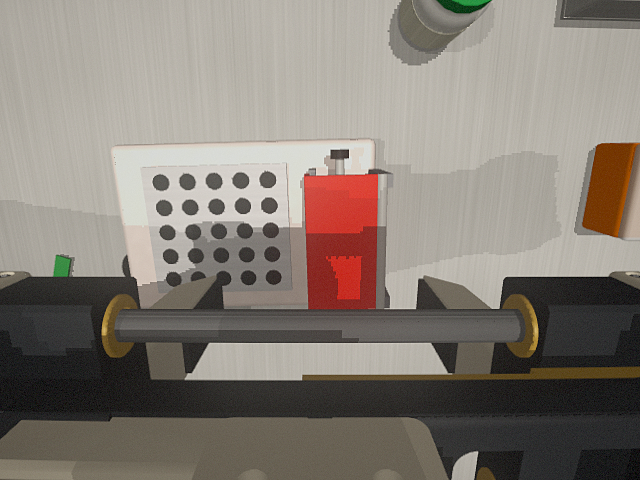

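Possible spatulas in the scene image: the small yellow one at (220,228), the larger yellow one at (185,178) and the green one at (278,187). I choose the small yellow one. Possible lids are at (430,277) and (471,220). Image right is the robot's left, so (430,277) should be the rightmost. I'll check both choices by measuring.

```bash
cat > m1.py <<'E'
from h import *
import pickle
C={n:pickle.load(open(n+'0.pkl','rb')) for n in ['scene','side','wrist']}
def comps(n,lo,hi,amin=25):
    c=C[n];hsv=cv2.cvtColor(c['img'],cv2.COLOR_RGB2HSV);m=cv2.inRange(hsv,lo,hi)
    k,l,s,ce=cv2.connectedComponentsWithStats(m)
    P=cloud(c)
    for i in range(1,k):
        if s[i,4]<amin: continue
        p=P[l==i]; p=p[~np.isnan(p[:,0])]
        print(n,np.round(ce[i]),s[i,4],'med',np.round(np.median(p,0),3),'zpct',np.round(np.percentile(p[:,2],[5,50,95]),3))
        q=p[:,:2]; r=cv2.minAreaRect(q.astype(np.float32)*1000); print('   rect mm',np.round(r[0]),np.round(r[1]),round(r[2],1))
for n in ['scene','side']:
    print('yellow');comps(n,(18,150,120),(30,255,255))
    print('blue');comps(n,(105,150,60),(125,255,255),100)
    print('red');comps(n,(0,180,90),(6,255,255),30)
E
python3 m1.py
python3 - <<'E'
from h import *
import pickle
c=pickle.load(open('scene0.pkl','rb'))
a=cv2.resize(c['img'][180:320,180:370],None,fx=4,fy=4,interpolation=2);save(a,'cropA.png')
c=pickle.load(open('side0.pkl','rb'))
a=cv2.resize(c['img'][180:380,260:460],None,fx=3,fy=3,interpolation=2);save(a,'cropB.png')
E
```

```text
yellow
scene [170. 186.] 215 med [ 0.408 -0.48   0.019] zpct [0.015 0.019 0.023]
   rect mm [ 405. -478.] [ 20. 136.] 66.2
scene [226. 218.] 135 med [ 0.475 -0.281  0.015] zpct [0.01  0.015 0.018]
   rect mm [ 474. -282.] [ 18. 101.] 67.7
scene [446. 224.] 26 med [0.349 0.3   0.023] zpct [0.019 0.023 0.028]
   rect mm [346. 299.] [24. 12.] 33.9
scene [522. 260.] 721 med [0.438 0.498 0.046] zpct [0.042 0.046 0.05 ]
   rect mm [439. 497.] [82. 89.] 65.4
scene [429. 299.] 47 med [0.599 0.289 0.022] zpct [0.017 0.022 0.025]
   rect mm [598. 289.] [15. 25.] 12.7
blue
scene [472. 221.] 1055 med [0.308 0.372 0.007] zpct [0.003 0.007 0.012]
   rect mm [302. 367.] [133. 110.] 34.5
scene [176. 280.] 2609 med [ 0.728 -0.315  0.058] zpct [0.005 0.058 0.072]
   rect mm [ 699. -314.] [118. 201.] 4.8
scene [429. 276.] 1450 med [0.518 0.27  0.007] zpct [0.003 0.007 0.011]
   rect mm [518. 280.] [112. 127.] 6.5
red
scene [318. 274.] 342 med [0.664 0.027 0.122] zpct [0.118 0.122 0.125]
   rect mm [665.  27.] [51. 48.] 5.0
scene [293. 270.] 141 med [ 0.67  -0.028  0.121] zpct [0.118 0.121 0.125]
   rec
[... 583 characters left out ...]
.] 66.7
blue
side [ 65. 113.] 1026 med [-0.105  1.289 -0.105] zpct [-0.215 -0.105 -0.014]
   rect mm [-131. 1684.] [113. 837.] 5.9
side [291. 204.] 802 med [0.505 0.263 0.005] zpct [-0.001  0.005  0.01 ]
   rect mm [517. 281.] [115. 142.] 9.1
side [217. 207.] 788 med [0.287 0.362 0.005] zpct [-0.     0.005  0.011]
   rect mm [303. 366.] [137. 116.] 35.1
side [449. 322.] 2762 med [ 0.683 -0.329  0.051] zpct [0.003 0.051 0.07 ]
   rect mm [ 707. -317.] [121. 207.] 2.6
side [496. 451.] 281 med [ 0.586 -0.674  0.082] zpct [0.064 0.082 0.101]
   rect mm [ 585. -674.] [89.  5.] 78.9
red
side [379. 222.] 593 med [ 0.661 -0.006  0.119] zpct [0.106 0.119 0.124]
   rect mm [680.  48.] [231.  80.] 73.7
```

View pics/cropA.png

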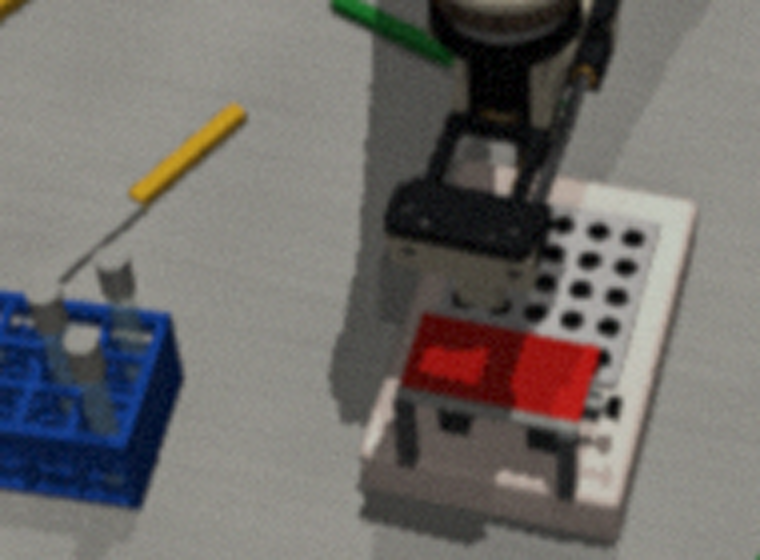

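View pics/cropB.png

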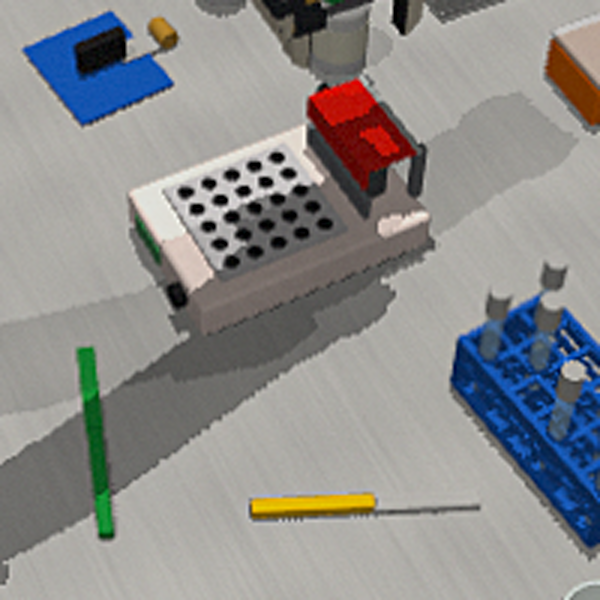

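The crops support the choice: the smaller yellow spatula is at side (385,348), its blade pointing at the rack. The lids are at y≈0.28 and y≈0.37, so the one meant is the (0.518, 0.280) one. I'll write a planning helper and move over the spatula for a close look.

```bash
cat > plan.py <<'E'
from h import *
def rot(yaw,pitch=0): # tool down, x at yaw deg
    return Ro.from_euler('z',yaw,degrees=True)*Ro.from_rotvec([np.pi,0,0])
def plan(p1,R1,n,p0=None,R0=None):
    o=get_obs()
    p0=o['position'] if p0 is None else np.array(p0); R0=Ro.from_rotvec(o['orientation']) if R0 is None else R0
    rv=(R0.inv()*R1).as_rotvec(); dp=(np.array(p1)-p0)/n; dR=Ro.from_rotvec(rv/n)
    print('time',o['time_s'],'tot rot deg',np.round(np.degrees(rv),2),'|dp|/row mm',np.round(np.linalg.norm(dp)*1000,1))
    R=R0
    rows=[]
    for i in range(n):
        rows.append(list(np.round(R.inv().apply(dp),4))+list(np.round(np.degrees(rv/n),2))); R=R*dR
    print('[['+',\n'.join('['+','.join(f'{x:g}' for x in r)+']' for r in rows)+']]')
E
python3 - <<'E'
from plan import *
plan([0.52,-0.30,0.20],rot(-112),12)
E
```

```text
time 0.15 tot rot deg [8.0000e-02 6.0000e-02 1.1201e+02] |dp|/row mm 27.4
[[[-0.0108,0.025,0.0033,0.01,0.01,9.33],
[-0.0066,0.0264,0.0033,0.01,0.01,9.33],
[-0.0022,0.0271,0.0033,0.01,0.01,9.33],
[0.0022,0.0271,0.0033,0.01,0.01,9.33],
[0.0066,0.0264,0.0033,0.01,0.01,9.33],
[0.0108,0.025,0.0033,0.01,0.01,9.33],
[0.0147,0.0229,0.0033,0.01,0.01,9.33],
[0.0182,0.0202,0.0033,0.01,0.01,9.33],
[0.0213,0.017,0.0033,0.01,0.01,9.33],
[0.0237,0.0133,0.0033,0.01,0.01,9.33],
[0.0256,0.0093,0.0033,0.01,0.01,9.33],
[0.0268,0.005,0.0033,0.01,0.01,9.33]]]
```

Request:
step_arm:
  steps:
    - [[-0.011, 0.025, 0.003, 0, 0, 9.3], [-0.007, 0.026, 0.003, 0, 0, 9.3], [-0.002, 0.027, 0.003, 0, 0, 9.3], [0.002, 0.027, 0.003, 0, 0, 9.3], [0.007, 0.026, 0.003, 0, 0, 9.3], [0.011, 0.025, 0.003, 0, 0, 9.3], [0.015, 0.023, 0.003, 0, 0, 9.3], [0.018, 0.02, 0.003, 0, 0, 9.3], [0.021, 0.017, 0.003, 0, 0, 9.3], [0.024, 0.013, 0.003, 0, 0, 9.3], [0.026, 0.009, 0.003, 0, 0, 9.3], [0.027, 0.005, 0.003, 0, 0, 9.3]]

```text
time_s: 1.65
position: [0.5221, -0.3009, 0.2043]
orientation: [1.759, -2.603, -0.001]
wrist_force: [0.1, -0.4, -0.2]
opening: 1.002
```

Run:
```python
from h import *
import pickle
o=get_obs();print({k:np.round(o[k],3) for k in ['time_s','joints','joint_vel','position','orientation','wrist_force']})
for n in ['wrist','scene']:
    c=capture(n); save(c['img'],n+'1.png'); pickle.dump(c,open(n+'1.pkl','wb'))
```

```text
{'time_s': np.float64(1.65), 'joints': array([ 0.441,  0.42 ,  0.048,  1.723, -0.023,  1.   , -1.455]), 'joint_vel': array([ 0.109,  0.063,  0.329, -0.026, -0.158, -0.034, -0.796]), 'position': array([ 0.522, -0.301,  0.204]), 'orientation': array([ 1.759e+00, -2.603e+00, -1.000e-03]), 'wrist_force': array([ 0.099, -0.362, -0.191])}
```

View pics/wrist1.png

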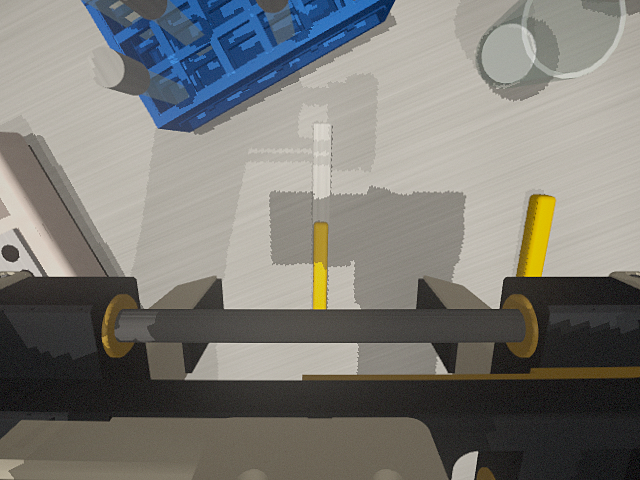

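View pics/scene1.png

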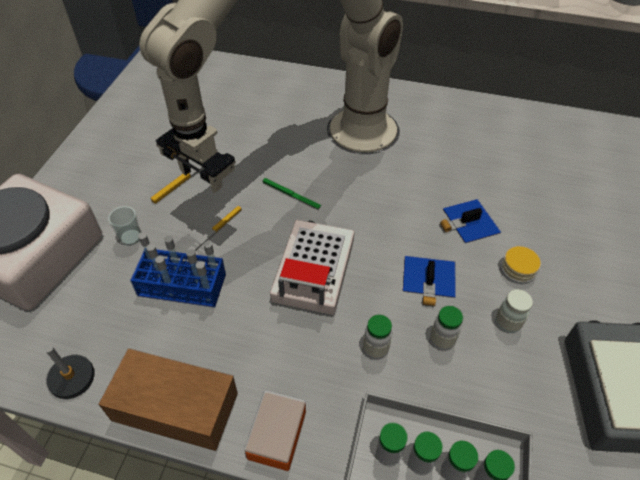

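The wrist view shows the spatula straight along column ~321: tip at (322,124), handle front at (321,222), blade a little wider than the handle, as described. Next I measure it, and the heater too, now that the scene camera sees it unobstructed.

Run:
```python
from plan import *
import pickle
c=pickle.load(open('wrist1.pkl','rb'))
hsv=cv2.cvtColor(c['img'],cv2.COLOR_RGB2HSV)
m=cv2.inRange(hsv,(18,150,60),(30,255,255)); m[:, :280]=0; m[:,360:]=0; m[310:]=0
for r in (232,260,300):
    x=np.where(m[r])[0];print(r,x.min(),x.max(),ray(c,[[x.min(),r],[x.max(),r]],0.014).round(4).tolist())
rows=np.where(m.sum(1)>0)[0];print('front row',rows.min())
print('front',ray(c,[[321,rows.min()]],0.014),'tip',ray(c,[[322,123.5]],0.0085))
for r in (130,160,180):
    print(r,c['img'][r,305:340].sum(1))
s=pickle.load(open('scene1.pkl','rb'))
a=cv2.resize(s['img'][210:320,260:370],None,fx=5,fy=5,interpolation=2);save(a,'cropH.png')
P=cloud(s)
hs=cv2.cvtColor(s['img'],cv2.COLOR_RGB2HSV); m=cv2.inRange(hs,(0,180,60),(6,255,255)); m[:, :270]=0;m[:,345:]=0;m[:255]=0;m[300:]=0
q=P[m>0];q=q[~np.isnan(q[:,0])];print('red',len(q),np.percentile(q[:,2],[5,50,95]));
uv=np.argwhere(m>0)[:,::-1].astype(float)
X=ray(s,uv,0.120)
print(cv2.minAreaRect((X[:,:2]*1000).astype(np.float32)))
```

```text
232 314 327 [[0.5169, -0.2942, 0.014], [0.5123, -0.3056, 0.014]]
260 314 326 [[0.491, -0.2837, 0.014], [0.4867, -0.2945, 0.014]]
300 313 325 [[0.4525, -0.2669, 0.014], [0.4481, -0.2781, 0.014]]
front row 223
front [[ 0.52250711 -0.30359034  0.014     ]] tip [[ 0.60572754 -0.33790467  0.0085    ]]
130 [571 580 575 578 572 571 576 572 542 635 618 641 639 629 617 618 629 637
 632 622 616 621 622 632 572 585 450 526 535 522 519 519 517 519 522]
160 [526 525 525 522 528 529 526 524 541 577 571 588 573 550 568 572 582 578
 577 565 564 559 565 569 574 528 312 520 516 521 521 526 519 525 513]
180 [584 572 574 574 567 576 574 558 547 622 625 621 606 596 609 616 626 617
 623 622 603 598 608 610 619 438 577 568 558 561 565 571 573 566 562]
red 798 [0.11823797 0.12173086 0.12509543]
((663.8287353515625, -2.8158645629882812), (49.897701263427734, 105.21664428710938), 1.2078769207000732)
```

View pics/cropH.png

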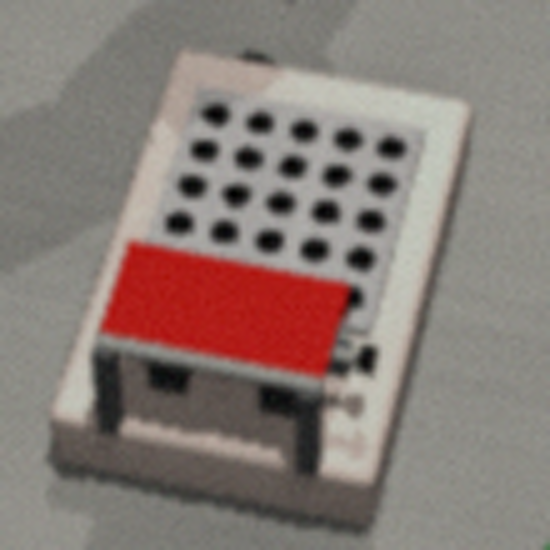

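Run:
```python
from plan import *
import pickle
def blobs(c,x0,x1,y0,y1,th,amin,amax):
    g=cv2.cvtColor(c['img'],cv2.COLOR_RGB2GRAY); m=(g<th).astype(np.uint8); k,l,s,ce=cv2.connectedComponentsWithStats(m)
    return np.array([ce[i] for i in range(1,k) if amin<s[i,4]<amax and x0<ce[i][0]<x1 and y0<ce[i][1]<y1])
s=pickle.load(open('scene1.pkl','rb'));w=pickle.load(open('wrist0.pkl','rb'))
for c,b in((s,(298,345,228,262,75,8,40)),(w,(145,290,165,290,75,100,500))):
    u=blobs(c,*b);X=ray(c,u,0.060);
    print(len(u));print(np.c_[u.round(0),(X[:,:2]*1000).round(1)])
# deck top corners
print('scene deck corners', ray(s,[[260+188/5,210+52/5],[260+468/5,210+102/5]],0.055)[:,:2], 'back',ray(s,[[260+52/5,210+418/5],[260+372/5,210+497/5]],.055)[:,:2])
print('wrist deck corners', ray(w,[[113,146],[374,140]],0.055)[:,:2])
```

```text
18
[[303.  232.  506.9 -53.6]
 [312.  234.  506.  -31.2]
 [320.  236.  505.5  -7.5]
 [329.  237.  505.1  14.9]
 [301.  240.  531.  -53. ]
 [338.  239.  504.6  37.9]
 [309.  241.  530.4 -30.7]
 [318.  243.  529.2  -7.4]
 [327.  244.  528.8  15.6]
 [336.  246.  529.1  39. ]
 [307.  248.  554.3 -29.6]
 [316.  250.  553.2  -7.4]
 [325.  252.  552.7  16.1]
 [334.  254.  552.8  38.9]
 [304.  256.  577.7 -29.5]
 [313.  258.  578.   -6.7]
 [322.  260.  577.6  16.2]
 [332.  261.  577.   40. ]]
12
[[270.  231.  605.   -6.8]
 [193.  233.  533.8  -8.7]
 [219.  231.  557.3  -7.5]
 [244.  231.  581.1  -6.9]
 [246.  254.  581.6 -29.7]
 [272.  254.  605.6 -29.2]
 [170.  256.  509.6 -31.7]
 [196.  256.  533.7 -30.9]
 [221.  255.  557.8 -30.2]
 [248.  277.  582.2 -52.7]
 [273.  277.  606.2 -52.1]
 [173.  279.  510.1 -54.4]]
scene deck corners [[ 0.46704398 -0.0798361 ]
 [ 0.46204705  0.06955597]] back [[ 0.70303287 -0.07773786]
 [ 0.70579014  0.07871744]]
wrist deck corners [[0.46666549 0.0691188 ]
 [0.69814748 0.07370673]]
```

Request:
step_arm:
  steps:
    - [[0, 0, 0.02, 0, 0, 0.5]]

```text
time_s: 1.88
position: [0.5238, -0.3008, 0.1858]
orientation: [-1.755, 2.603, -0.004]
wrist_force: [0.5, -0.0, 0.5]
opening: 1.002
```

Run:
```python
from plan import *
plan([0.5087,-0.2978,0.06],rot(-112.5),4)
```

```text
time 1.875 tot rot deg [-0.18  0.01  0.47] |dp|/row mm 31.7
[[[0.0007,0.0039,0.0314,-0.05,0,0.12],
[0.0007,0.0039,0.0315,-0.05,0,0.12],
[0.0007,0.0038,0.0315,-0.05,0,0.12],
[0.0007,0.0038,0.0315,-0.05,0,0.12]]]
```

Request:
step_arm:
  steps:
    - [[0.001, 0.004, 0.031, 0, 0, 0.1], [0.001, 0.004, 0.031, 0, 0, 0.1], [0.001, 0.004, 0.031, 0, 0, 0.1], [0, 0.003, 0.031, 0, 0, 0.1], [0, 0, 0, 0, 0, 0], [0, 0, 0, 0, 0, 0]]

```text
time_s: 2.62
position: [0.5087, -0.2973, 0.0616]
orientation: [-1.747, 2.61, -0.001]
wrist_force: [0.1, 0.5, -0.4]
opening: 1.0
```

Run:
```python
from plan import *
plan([0.5087,-0.2978,0.017],rot(-112.5),2)
c=capture('wrist'); save(c['img'],'wrist2.png')
```

```text
time 2.625 tot rot deg [-0.07  0.02  0.08] |dp|/row mm 22.3
[[[0.0002,-0.0001,0.0223,-0.03,0.01,0.04],
[0.0002,-0.0001,0.0223,-0.03,0.01,0.04]]]
```

View pics/wrist2.png

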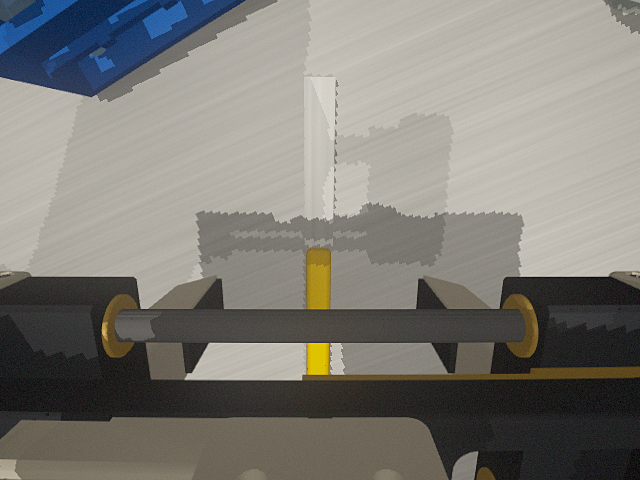

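The handle (column ~318) is centred between the fingers (finger edges at ~220 and ~417). Now I descend and close.

Request:
step_arm:
  steps:
    - [[0, 0, 0.022, 0, 0, 0], [0, 0, 0.022, 0, 0, 0], [0, 0, 0.0005, 0, 0, 0], [0, 0, 0, 0, 0, 0]]

```text
time_s: 3.18
position: [0.5087, -0.298, 0.0177]
orientation: [-1.745, 2.611, -0.003]
wrist_force: [-0.6, 0.3, 0.6]
opening: 1.002
```

Request:
step_arm:
  steps:
    - [[0, 0, 0, 0, 0, 0], [0, 0, 0, 0, 0, 0], [0, 0, 0, 0, 0, 0], [0, 0, 0, 0, 0, 0], [0, 0, 0, 0, 0, 0], [0, 0, 0, 0, 0, 0]]
  claw: 0

```text
time_s: 3.92
position: [0.5076, -0.2974, 0.0161]
orientation: [1.745, -2.612, -0.0]
wrist_force: [-0.8, 0.2, -0.5]
opening: 0.399
```

Request:
step_arm:
  steps:
    - [[0, 0, 0, 0, 0, 0], [0, 0, 0, 0, 0, 0], [0, 0, 0, 0, 0, 0], [0, 0, 0, 0, 0, 0]]

```text
time_s: 4.42
position: [0.5076, -0.2974, 0.0162]
orientation: [-1.745, 2.612, 0.0]
wrist_force: [-0.9, -0.4, -0.5]
opening: 0.15
```

Opening 0.15 is about 14 mm, so the handle is held. Next I lift, backing off slightly from the rack.

Request:
step_arm:
  steps:
    - [[0, 0, -0.01, 0, 0, 0], [0, 0, -0.02, 0, 0, 0], [0, 0.005, -0.025, 0, 0, 0], [0, 0.01, -0.025, 0, 0, 0], [0, 0.01, -0.025, 0, 0, 0], [0, 0.005, -0.02, 0, 0, 0], [0, 0, 0, 0, 0, 0]]

```text
time_s: 5.3
position: [0.4812, -0.2868, 0.1438]
orientation: [-1.744, 2.61, -0.006]
wrist_force: [0.4, -0.8, -0.4]
opening: 0.151
```

Run:
```python
from plan import *
print(get_obs()['position'],get_obs()['wrist_force'])
c=capture('side'); save(cv2.resize(c['img'][220:420,240:500],None,fx=3,fy=3),'side3.png')
plan([0.49,-0.0085,0.14],rot(-88.7),11)
```

```text
[ 0.48123001 -0.28680119  0.14378062] [ 0.39469324 -0.78352939 -0.38116857]
time 5.35 tot rot deg [ -0.14  -0.04 -23.8 ] |dp|/row mm 25.3
[[[-0.0237,0.0089,0.0002,-0.01,-0,-2.16],
[-0.024,0.008,0.0002,-0.01,-0,-2.16],
[-0.0243,0.0071,0.0002,-0.01,-0,-2.16],
[-0.0245,0.0062,0.0002,-0.01,-0,-2.16],
[-0.0247,0.0052,0.0002,-0.01,-0,-2.16],
[-0.0249,0.0043,0.0002,-0.01,-0,-2.16],
[-0.0251,0.0033,0.0002,-0.01,-0,-2.16],
[-0.0252,0.0024,0.0002,-0.01,-0,-2.16],
[-0.0252,0.0014,0.0002,-0.01,-0,-2.16],
[-0.0253,0.0005,0.0002,-0.01,-0,-2.16],
[-0.0253,-0.0005,0.0002,-0.01,-0,-2.16]]]
```

View pics/side3.png

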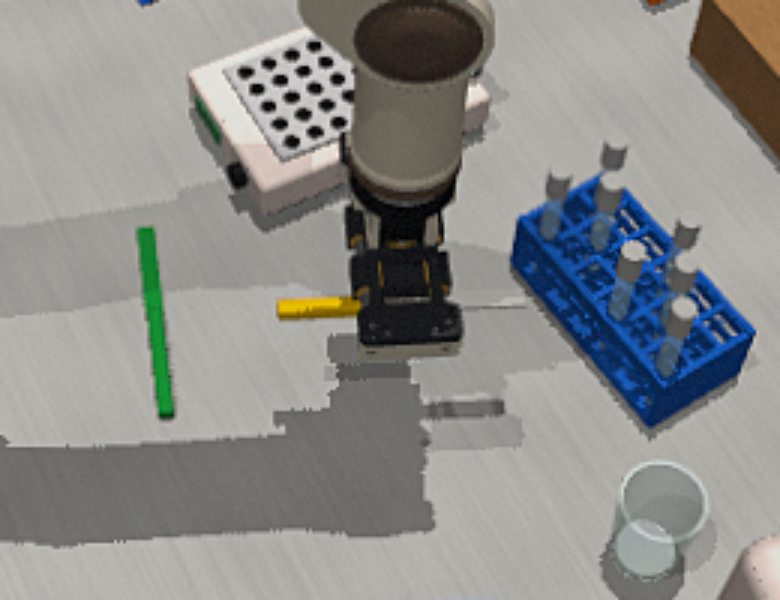

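The spatula is lifted and held level: handle at (318,308), blade at (495,306) in the crop. Next I carry it to the heater.

Request:
step_arm:
  steps:
    - [[-0.024, 0.009, 0, 0, 0, -2.2], [-0.024, 0.008, 0, 0, 0, -2.2], [-0.024, 0.007, 0, 0, 0, -2.2], [-0.0245, 0.006, 0, 0, 0, -2.2], [-0.025, 0.005, 0, 0, 0, -2.2], [-0.025, 0.004, 0, 0, 0, -2.2], [-0.025, 0.003, 0, 0, 0, -2.2], [-0.025, 0.002, 0, 0, 0, -2.1], [-0.025, 0.0015, 0, 0, 0, -2.1], [-0.025, 0.0005, 0, 0, 0, -2.1], [-0.025, -0.0005, 0, 0, 0, -2.1], [0, 0, 0, 0, 0, 0]]

```text
time_s: 6.85
position: [0.4901, -0.0059, 0.1413]
orientation: [-2.251, 2.19, 0.001]
wrist_force: [0.8, 1.2, -0.8]
opening: 0.151
```

Request:
step_arm:
  steps:
    - [[0, 0, 0, 0, 0, 0]]

```text
time_s: 6.98
position: [0.49, -0.0092, 0.1412]
orientation: [2.246, -2.196, 0.0]
wrist_force: [-0.5, -0.1, -0.5]
opening: 0.151
```

Run:
```python
from plan import *
import pickle
print({k:np.round(v,3) for k,v in get_obs().items() if k in('position','orientation','joints')})
for n in ['wrist','side']:
    c=capture(n); save(c['img'],n+'4.png'); pickle.dump(c,open(n+'4.pkl','wb'))
```

```text
{'joints': array([ 0.082,  0.325, -0.139,  2.04 ,  0.063,  0.781, -1.642]), 'position': array([ 0.49 , -0.009,  0.141]), 'orientation': array([ 2.246, -2.196,  0.   ])}
```

View pics/wrist4.png

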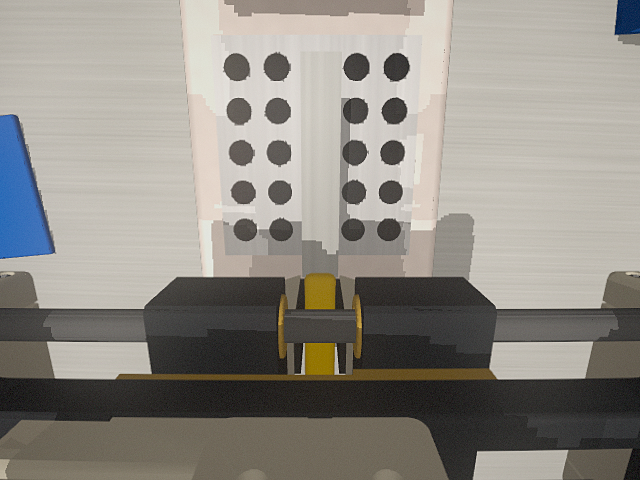

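View pics/side4.png

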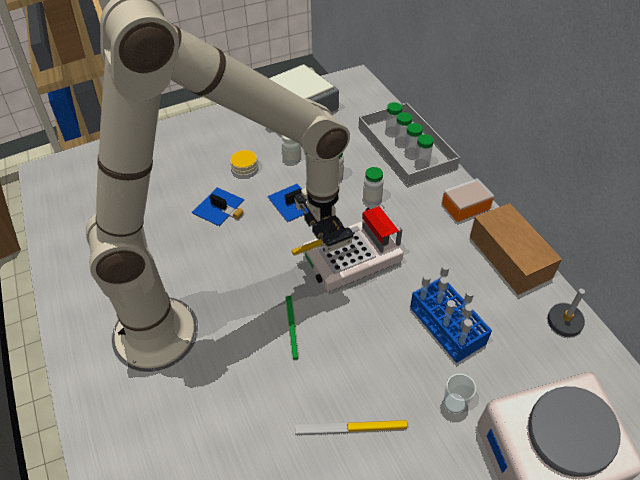

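The wrist view shows the blade along column ~321, tip at row ~50, over the wells; well columns are at 236, 277, 357 and 397 in the top row. I'll compute the heater axis and the blade position from it.

Run:
```python
from plan import *
import pickle
c=pickle.load(open('wrist4.pkl','rb'))
g=cv2.cvtColor(c['img'],cv2.COLOR_RGB2GRAY); m=(g<75).astype(np.uint8); k,l,s,ce=cv2.connectedComponentsWithStats(m)
u=np.array([ce[i] for i in range(1,k) if 300<s[i,4]<1200 and 215<ce[i][0]<415 and 50<ce[i][1]<240]);print(len(u))
X=ray(c,u,.060)[:,:2]*1000
# grid index
th=np.radians(1.3);R=np.array([[np.cos(th),np.sin(th)],[-np.sin(th),np.cos(th)]])
L=X@R.T
i=np.round((L[:,0]-L[:,0].min())/24);L1=L[:,1]
j=np.round((L1-L1.min())/23.)
print(i,j)
# fit X = o + i*px*ex + j*py*ey
A=np.c_[np.ones(len(i)),i-2,j-2]
sol,res,_,_=np.linalg.lstsq(A,X,rcond=None);print('centre,dx,dy',sol.round(2),'yaw',np.degrees(np.arctan2(sol[1,1],sol[1,0])),np.degrees(np.arctan2(-sol[2,0],sol[2,1])),'rms',np.sqrt((( X-A@sol)**2).mean()))
# blade
tip=ray(c,[[321.5,50]],.132+.0015)
for r in (60,100,150,230): print(r,g[r,290:355].astype(int))
print(tip)
print(ray(c,[[221,35],[421,35],[225,253],[407,253]],.06)[:,:2]*1000)
```

```text
8
[4. 4. 3. 3. 2. 1. 0. 0.] [0. 1. 1. 0. 0. 0. 1. 0.]
centre,dx,dy [[ 5.5708e+02 -7.2200e+00]
 [ 2.3980e+01  5.9000e-01]
 [-5.2000e-01  2.2970e+01]] yaw 1.4057997600167176 1.307689315086389 rms 0.10945940332811369
60 [217 216 216 214 214 212 213 213 212 212 203 202 202 199 199 202 206 205
 205 205 202 202 198 199 200 198 199 199 202 201 205 203 203 202 198 197
 201 201 196 198 195 197 198 196 199 198 200 197 195 197 195 195 210 211
 216 139  47  66  67  68  63  68  62  65  64]
100 [217 219 221 219 219 218 217 215 215 216 211 203 203 203 201 205 206 205
 207 207 203 202 199 200 201 203 202 202 205 206 205 204 204 204 200 198
 201 200 201 198 199 196 197 198 199 201 198 200 198 195 202 150 138 140
 138 142 150 141  91  40  48  77  75  74  71]
150 [ 68 230 223 215 216 215 217 214 213 212 215 196 194 197 198 197 201 202
 202 200 199 195 194 193 198 197 197 196 199 199 200 199 200 199 197 199
 195 196 197 194 195 191 192 197 195 194 196 194 193 199 157 138 123  60
  65  62  68  61  69  78  78  78  76  76  79]
230 [ 69  63  70 146 140 139 136 138 137 139 132 144 189 188 186 188 188 191
 190 187 187 181 180 184 184 184 183 187 186 187 188 188 185 188 187 186
 188 185 183 184 181 181 183 183 183 184 183 184 176 134 141  92  58  63
  65  62  58  65  66  63  64  63  58  68  59]
[[ 0.59597824 -0.00899308  0.1335    ]]
[[620.33239004  47.85579497]
 [622.95943214 -64.97796646]
 [492.11803503  50.84068801]
 [494.80159647 -67.56459965]]
```

Heater origin ≈ (0.582, −0.0066), yaw 1.36°. The well grid fits to 0.1 mm and the block length comes out at about 128 against 130 mm. I'll lower to slot height and shift 2.7 mm in y.

Request:
step_arm:
  steps:
    - [[-0.001, 0, 0.015, 0, 0, 0], [-0.0017, 0, 0.015, 0, 0, 0], [0, 0, 0.015, 0, 0, 0], [0, -0.01, 0, 0, 0, 0], [0, -0.01, 0, 0, 0, 0], [0, 0, 0, 0, 0, 0], [0, 0, 0, 0, 0, 0]]

```text
time_s: 7.95
position: [0.5102, -0.0057, 0.0965]
orientation: [-2.246, 2.196, -0.001]
wrist_force: [-0.4, -0.8, -0.1]
opening: 0.148
```

Run:
```python
from plan import *
import pickle
o=get_obs();print({k:np.round(v,4) for k,v in o.items() if k in('position','orientation','wrist_force')})
h0=np.array([.5823,-.0066]);th=np.radians(1.36);R=np.array([[np.cos(th),-np.sin(th)],[np.sin(th),np.cos(th)]])
R0=Ro.from_rotvec(o['orientation']); tip=o['position']+R0.apply([0,-.106,.0092])
print('tip heater',(tip[:2]-h0)@R*1000,tip[2])
c=capture('wrist'); save(c['img'],'wrist5.png'); pickle.dump(c,open('wrist5.pkl','wb'))
c=capture('side'); save(cv2.resize(c['img'][180:300,280:440],None,fx=4,fy=4,interpolation=2),'side5.png');
```

```text
{'position': array([ 0.5102, -0.0057,  0.0965]), 'orientation': array([-2.2463e+00,  2.1958e+00, -5.0000e-04]), 'wrist_force': array([-0.4422, -0.8116, -0.0918])}
tip heater [33.90909899  2.49127978] 0.08738875925884618
```

View pics/wrist5.png

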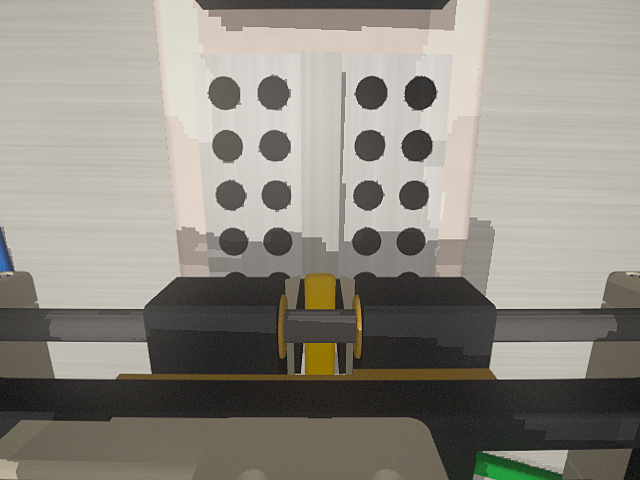

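View pics/side5.png

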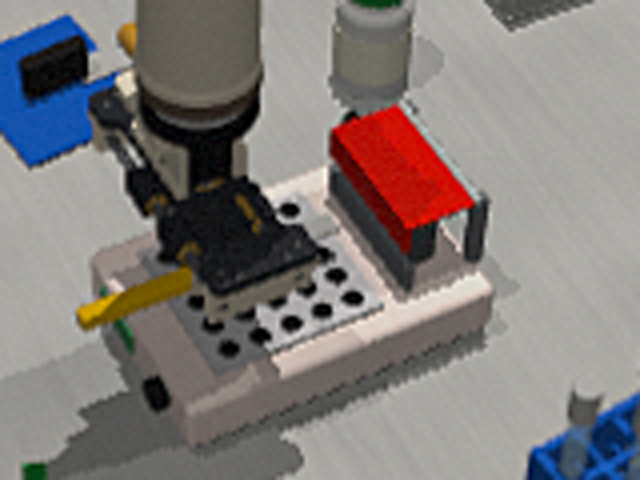

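The blade is lined up on the heater centreline, with the sill at the top of the wrist picture (row ~5). The red lip stands above the slot in the side view. I'll insert slowly.

Request:
step_arm:
  steps:
    - [[0.001, -0.008, 0, 0, 0, 0], [0.0005, -0.008, 0, 0, 0, 0], [0, -0.008, 0, 0, 0, 0], [0, -0.008, 0, 0, 0, 0], [0, -0.008, 0, 0, 0, 0], [0, -0.008, 0, 0, 0, 0], [0, 0, 0, 0, 0, 0]]

```text
time_s: 8.93
position: [0.5587, -0.006, 0.0962]
orientation: [-2.246, 2.196, -0.0]
wrist_force: [0.6, -1.1, -0.9]
opening: 0.149
```

Run:
```python
from plan import *
import pickle
c=capture('wrist'); save(c['img'],'wrist6.png'); pickle.dump(c,open('wrist6.pkl','wb'))
c=capture('side'); save(cv2.resize(c['img'][180:300,280:440],None,fx=4,fy=4,interpolation=2),'side6.png');
```

```text
(no output)
```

View pics/wrist6.png

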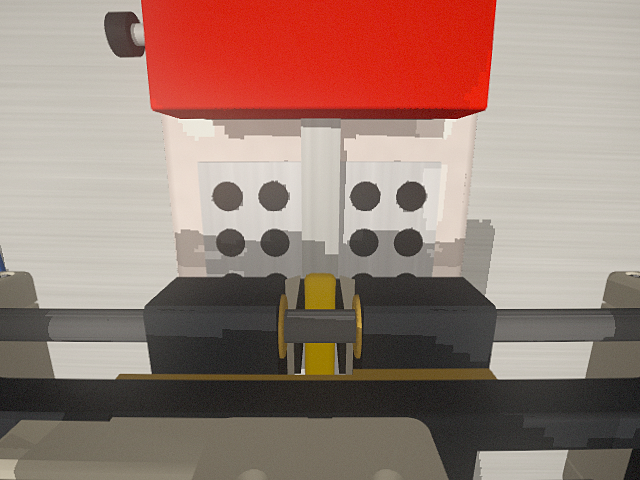

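View pics/side6.png

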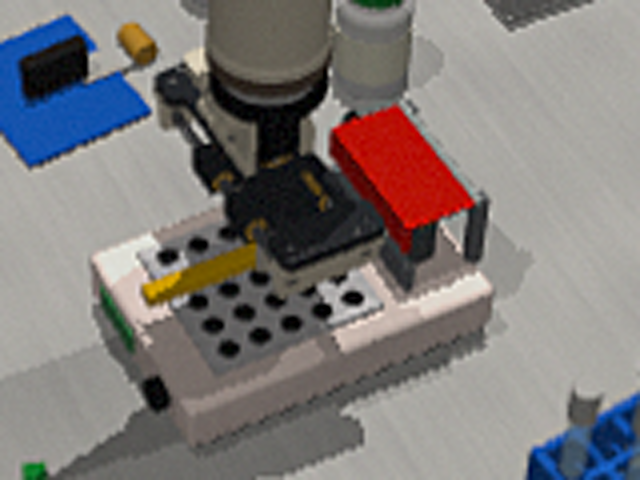

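The tip is ~22 mm past the lip, under the red guard (lip edge at row ~112, guard centre at column 319, blade at 322), with no contact force. Now I lever: up, then an arc to the back.

Request:
step_arm:
  steps:
    - [[0, 0, -0.006, 0, 0, 0], [0, 0, -0.008, 0, 0, 0], [0, 0, -0.009, 0, 0, 0], [0, 0, -0.009, 0, 0, 0], [0, 0, -0.008, 0, 0, 0], [0, 0, 0, 0, 0, 0]]

```text
time_s: 9.78
position: [0.5589, -0.0061, 0.1374]
orientation: [-2.245, 2.195, -0.003]
wrist_force: [0.6, -0.3, -1.4]
opening: 0.148
```

Run:
```python
from plan import *
print({k:np.round(v,4) for k,v in get_obs().items() if k in('position','orientation','wrist_force','torque')})
c=capture('wrist'); save(c['img'],'wrist7.png')
c=capture('side'); save(cv2.resize(c['img'][160:300,280:440],None,fx=4,fy=4,interpolation=2),'side7.png');
```

```text
{'position': array([ 0.5589, -0.0061,  0.1374]), 'orientation': array([-2.2452,  2.195 , -0.0027]), 'wrist_force': array([ 0.6144, -0.3042, -1.4416]), 'torque': array([ 0.0701,  0.1206, -0.0508])}
```

View pics/wrist7.png

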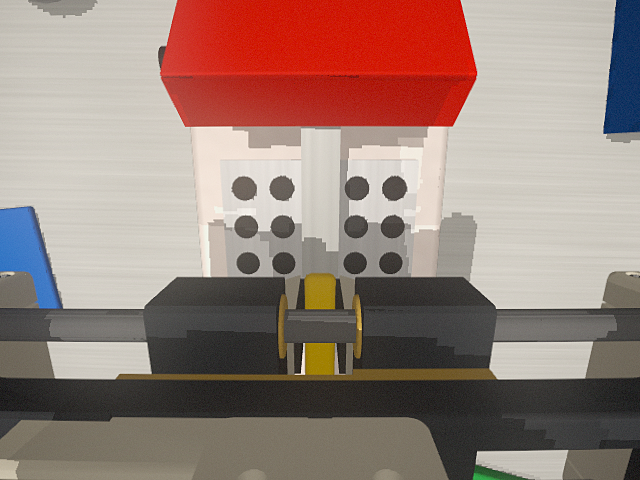

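View pics/side7.png

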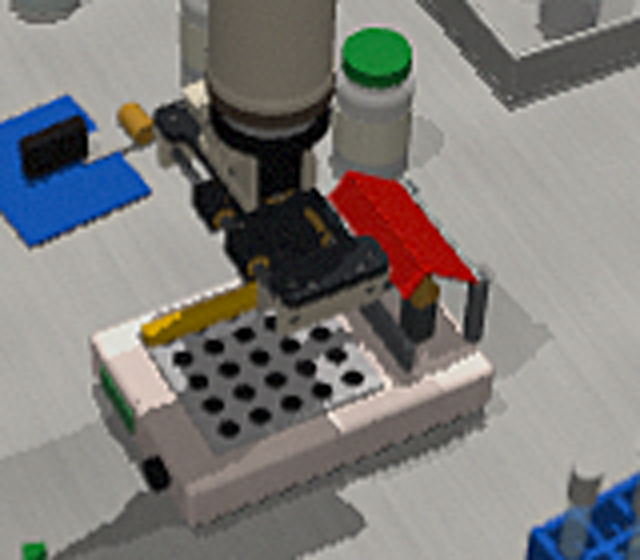

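The guard is rising on the blade and the spatula isn't slipping. I continue the arc.

Request:
step_arm:
  steps:
    - [[0, -0.002, -0.008, 0, 0, 0], [0, -0.003, -0.008, 0, 0, 0], [0, -0.003, -0.008, 0, 0, 0], [0, -0.003, -0.008, 0, 0, 0], [0, -0.004, -0.007, 0, 0, 0], [0, -0.007, 0, 0, 0, 0], [0, -0.007, 0, 0, 0, 0], [0, 0, 0, 0, 0, 0]]

```text
time_s: 10.88
position: [0.5875, -0.0053, 0.175]
orientation: [-2.246, 2.196, 0.0]
wrist_force: [-0.1, 0.4, -1.0]
opening: 0.151
```

Run:
```python
from plan import *
print({k:np.round(v,4) for k,v in get_obs().items() if k in('position','orientation','wrist_force','torque')})
c=capture('wrist'); save(c['img'],'wrist8.png')
c=capture('side'); save(cv2.resize(c['img'][160:300,280:440],None,fx=4,fy=4,interpolation=2),'side8.png');
```

```text
{'position': array([ 0.5875, -0.0053,  0.175 ]), 'orientation': array([-2.2465e+00,  2.1958e+00,  1.0000e-04]), 'wrist_force': array([-0.1178,  0.3529, -1.0318]), 'torque': array([ 0.0553,  0.0723, -0.0264])}
```

View pics/wrist8.png

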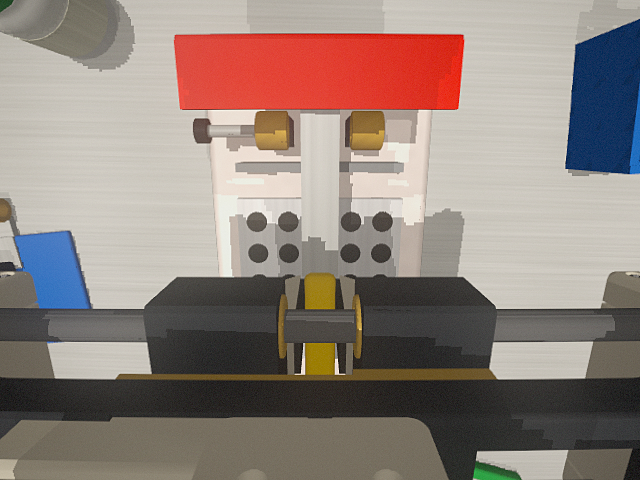

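View pics/side8.png

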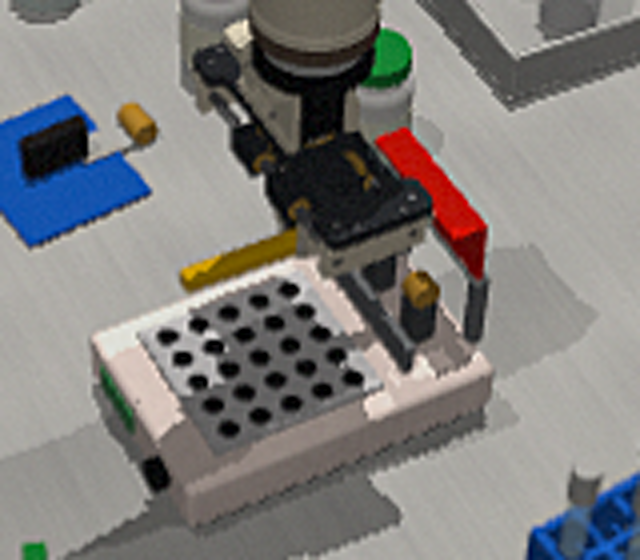

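The guard is near upright and both brass knuckles are visible at (272,130) and (368,130). A last push to the back.

Request:
step_arm:
  steps:
    - [[0, -0.005, 0, 0, 0, 0], [0, -0.005, 0, 0, 0, 0], [0, -0.005, 0, 0, 0, 0], [0, 0, 0, 0, 0, 0]]

```text
time_s: 11.48
position: [0.6026, -0.0051, 0.1753]
orientation: [-2.246, 2.196, -0.001]
wrist_force: [-0.3, 0.0, -1.2]
opening: 0.147
```

Run:
```python
from plan import *
print({k:np.round(v,4) for k,v in get_obs().items() if k in('position','orientation','wrist_force','torque')})
c=capture('side'); save(cv2.resize(c['img'][160:300,280:440],None,fx=4,fy=4,interpolation=2),'side9.png'); 
c=capture('scene'); save(cv2.resize(c['img'][200:320,240:390],None,fx=4,fy=4,interpolation=2),'scene9.png');
```

```text
{'position': array([ 0.6026, -0.0051,  0.1753]), 'orientation': array([-2.2461e+00,  2.1957e+00, -7.0000e-04]), 'wrist_force': array([-0.3167,  0.0342, -1.1723]), 'torque': array([0.0573, 0.1051, 0.0403])}
```

View pics/side9.png

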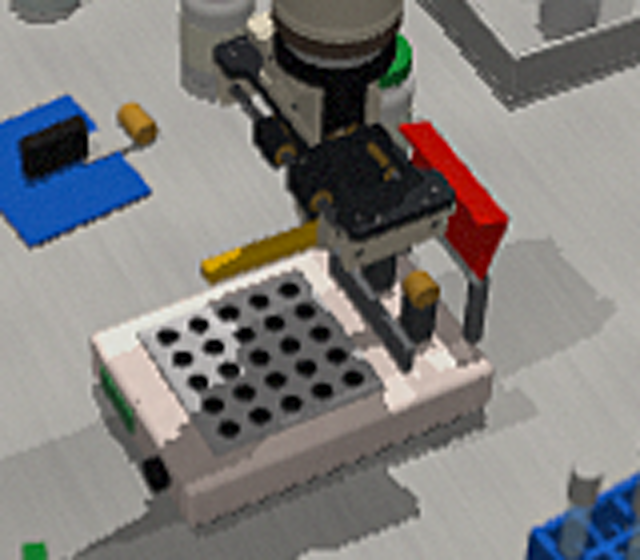

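View pics/scene9.png

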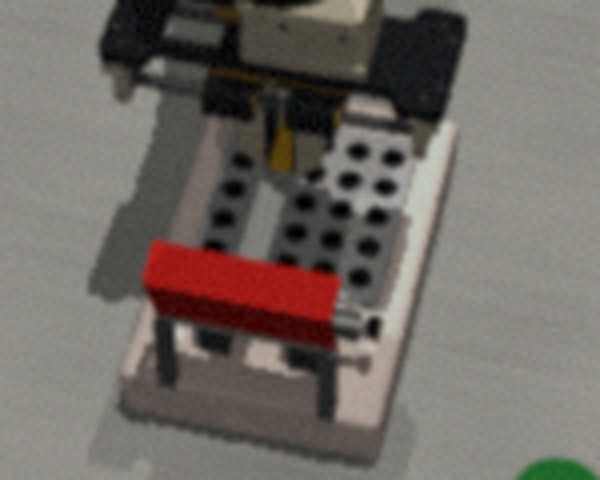

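Request:
step_arm:
  steps:
    - [[0, -0.003, 0, 0, 0, 0], [0, 0, 0, 0, 0, 0], [0, 0.01, 0, 0, 0, 0], [0, 0.02, 0, 0, 0, 0], [0, 0.025, 0, 0, 0, 0], [0, 0.025, -0.003, 0, 0, 0], [0, 0.015, -0.005, 0, 0, 0], [0, 0, 0, 0, 0, 0]]

```text
time_s: 12.58
position: [0.5096, -0.0073, 0.184]
orientation: [-2.246, 2.196, -0.002]
wrist_force: [0.6, 0.4, -0.5]
opening: 0.15
```

Run:
```python
from plan import *
import pickle
print({k:np.round(v,4) for k,v in get_obs().items() if k in('position','orientation','wrist_force','torque')})
for n in ['wrist','scene','side']:
    c=capture(n); pickle.dump(c,open(n+'10.pkl','wb')); save(c['img'],n+'10.png')
    P=cloud(c);hs=cv2.cvtColor(c['img'],cv2.COLOR_RGB2HSV); m=cv2.inRange(hs,(0,180,50),(6,255,255))>0
    q=P[m];q=q[~np.isnan(q[:,0])];q=q[(q[:,0]>.55)&(q[:,0]<.78)&(abs(q[:,1])<.08)&(q[:,2]<.2)&(q[:,2]>.1)]
    h0=np.array([.5823,-.0066]);th=np.radians(1.36);R=np.array([[np.cos(th),-np.sin(th)],[np.sin(th),np.cos(th)]])
    L=(q[:,:2]-h0)@R
    print(n,len(q))
    for z in np.arange(.115,.19,.01):
        s=abs(q[:,2]-z)<.005
        if s.sum()>3: print(round(z,3),s.sum(),'heater x',np.percentile(L[s,0],[5,50,95]).round(4),'y',np.percentile(L[s,1],[2,98]).round(4))
```

```text
{'position': array([ 0.5096, -0.0073,  0.184 ]), 'orientation': array([-2.2459e+00,  2.1956e+00, -1.7000e-03]), 'wrist_force': array([ 0.5884,  0.4379, -0.4681]), 'torque': array([0.0333, 0.0487, 0.0176])}
wrist 0
scene 693
0.135 33 heater x [0.1189 0.1209 0.1231] y [-0.044   0.0464]
0.145 41 heater x [0.1227 0.1245 0.1262] y [-0.0445  0.0516]
0.155 35 heater x [0.1268 0.128  0.13  ] y [-0.046   0.0486]
0.165 60 heater x [0.1264 0.1317 0.1339] y [-0.045   0.0509]
0.175 452 heater x [0.1122 0.1239 0.134 ] y [-0.0489  0.0505]
0.185 69 heater x [0.1113 0.1149 0.1224] y [-0.0457  0.0506]
side 466
0.125 60 heater x [0.1114 0.1141 0.1177] y [-0.0486  0.0472]
0.135 84 heater x [0.1135 0.1175 0.1221] y [-0.0519  0.0493]
0.145 76 heater x [0.1165 0.121  0.124 ] y [-0.052   0.0499]
0.155 17 heater x [0.1198 0.1226 0.1276] y [-0.0541  0.0319]
0.165 21 heater x [0.122  0.1308 0.135 ] y [-0.0513  0.0516]
0.175 197 heater x [0.1088 0.1191 0.1303] y [-0.0522  0.0497]
0.185 8 heater x [0.1065 0.1103 0.1131] y [-0.0276  0.0344]
```

View pics/wrist10.png

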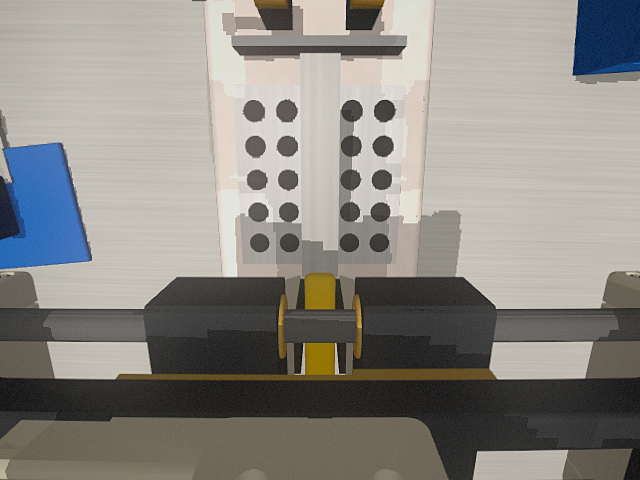

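View pics/side10.png

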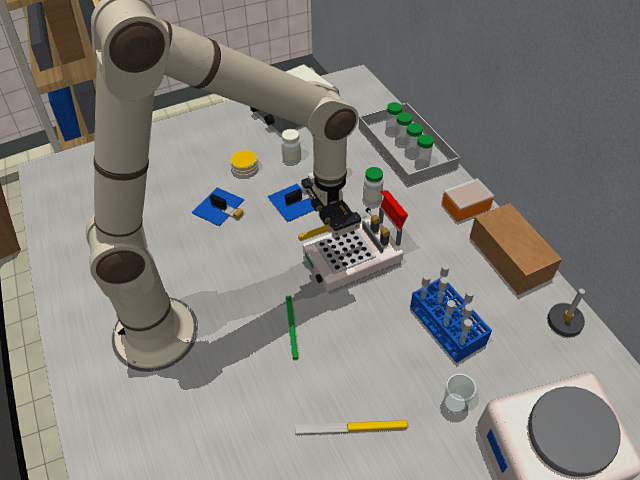

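The guard's slope is about (132−121)/30 mm, so about 1.92 rad, well past upright. Now I return the spatula.

Run:
```python
from plan import *
plan([0.481,-0.2868,0.144],rot(-112.5),11)
```

```text
time 12.725 tot rot deg [-8.00e-02  2.00e-02  2.38e+01] |dp|/row mm 25.8
[[[0.0254,0.0033,0.0036,-0.01,0,2.16],
[0.0255,0.0023,0.0036,-0.01,0,2.16],
[0.0255,0.0014,0.0036,-0.01,0,2.16],
[0.0256,0.0004,0.0036,-0.01,0,2.16],
[0.0256,-0.0005,0.0036,-0.01,0,2.16],
[0.0255,-0.0015,0.0036,-0.01,0,2.16],
[0.0254,-0.0025,0.0036,-0.01,0,2.16],
[0.0253,-0.0034,0.0036,-0.01,0,2.16],
[0.0252,-0.0044,0.0036,-0.01,0,2.16],
[0.025,-0.0053,0.0036,-0.01,0,2.16],
[0.0248,-0.0063,0.0036,-0.01,0,2.16]]]
```

Request:
step_arm:
  steps:
    - [[0.025, 0.003, 0.003, 0, 0, 2.2], [0.0255, 0.002, 0.003, 0, 0, 2.2], [0.0255, 0.001, 0.003, 0, 0, 2.2], [0.0255, 0, 0.004, 0, 0, 2.2], [0.0255, -0.0005, 0.004, 0, 0, 2.2], [0.0255, -0.0015, 0.004, 0, 0, 2.2], [0.0255, -0.0025, 0.004, 0, 0, 2.2], [0.025, -0.003, 0.004, 0, 0, 2.1], [0.025, -0.004, 0.004, 0, 0, 2.1], [0.025, -0.005, 0.004, 0, 0, 2.1], [0.025, -0.006, 0.003, 0, 0, 2.1], [0, 0, 0, 0, 0, 0]]

```text
time_s: 14.22
position: [0.4783, -0.2889, 0.1429]
orientation: [1.738, -2.616, 0.001]
wrist_force: [-0.4, -0.1, -1.1]
opening: 0.15
```

Request:
step_arm:
  steps:
    - [[0, -0.005, 0.02, 0, 0, 0], [0, -0.01, 0.025, 0, 0, 0], [0, -0.01, 0.025, 0, 0, 0], [0, -0.003, 0.025, 0, 0, 0], [0, 0, 0.012, 0, 0, 0], [0, 0, 0, 0, 0, 0], [0, 0, 0, 0, 0, 0]]

```text
time_s: 15.1
position: [0.5058, -0.2964, 0.0368]
orientation: [-1.745, 2.611, -0.001]
wrist_force: [0.9, -0.3, 0.4]
opening: 0.148
```

Run:
```python
from plan import *
c=capture('side'); save(cv2.resize(c['img'][300:400,300:460],None,fx=4,fy=4,interpolation=2),'side11.png'); 
c=capture('wrist'); save(c['img'],'wrist11.png')
```

```text
(no output)
```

View pics/side11.png

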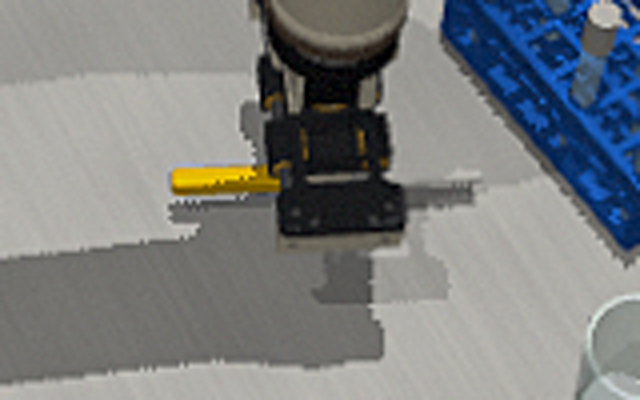

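View pics/wrist11.png

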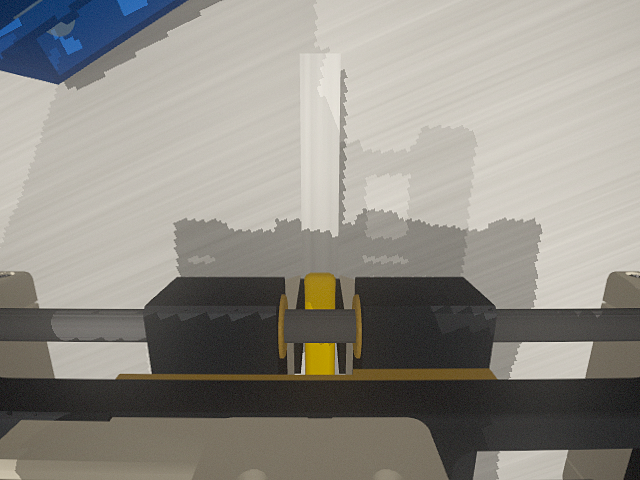

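The spatula is about 20 mm up and level, its shadow parallel just below it. I lower the rest gently.

Request:
step_arm:
  steps:
    - [[0, 0, 0.008, 0, 0, 0], [0, 0, 0.007, 0, 0, 0], [0, 0, 0.003, 0, 0, 0], [0, 0, 0.0015, 0, 0, 0], [0, 0, 0.0008, 0, 0, 0], [0, 0, 0, 0, 0, 0], [0, 0, 0, 0, 0, 0]]

```text
time_s: 16.08
position: [0.5049, -0.2962, 0.0165]
orientation: [1.745, -2.612, -0.001]
wrist_force: [-2.4, 2.0, 5.9]
opening: 0.146
```

Request:
step_arm:
  steps:
    - [[0, 0, 0, 0, 0, 0], [0, 0, 0, 0, 0, 0], [0, 0, 0, 0, 0, 0], [0, 0, 0, 0, 0, 0], [0, 0, 0, 0, 0, 0]]
  claw: 100

```text
time_s: 16.7
position: [0.5053, -0.2964, 0.0159]
orientation: [-1.745, 2.612, -0.0]
wrist_force: [0.3, -0.3, -0.4]
opening: 0.642
```

Request:
step_arm:
  steps:
    - [[0, 0, -0.01, 0, 0, 0], [0, 0, -0.03, 0, 0, 0], [0, 0, -0.045, 0, 0, 0], [0, 0, -0.045, 0, 0, 0], [0, 0, -0.045, 0, 0, 0], [0, 0, -0.02, 0, 0, 0], [0, 0, 0, 0, 0, 0]]

```text
time_s: 17.58
position: [0.5065, -0.2971, 0.2136]
orientation: [-1.744, 2.61, -0.007]
wrist_force: [0.1, 0.2, -0.7]
opening: 1.001
```

Run:
```python
from plan import *
import pickle
for n in ['side','scene']:
    c=capture(n); pickle.dump(c,open(n+'12.pkl','wb')); save(c['img'],n+'12.png')
# lid
for n in ['side','scene']:
    c=pickle.load(open(n+'12.pkl','rb'))
    hs=cv2.cvtColor(c['img'],cv2.COLOR_RGB2HSV)
    m=cv2.inRange(hs,(105,150,60),(125,255,255))
    g=cv2.cvtColor(c['img'],cv2.COLOR_RGB2GRAY)
    k,l,s,ce=cv2.connectedComponentsWithStats(m)
    t=(291,204) if n=='side' else (429,276)
    i=min([j for j in range(1,k) if s[j,4]>200],key=lambda j:np.hypot(*(ce[j]-t)))
    uv=np.argwhere(l==i)[:,::-1].astype(float); X=ray(c,uv,.006)[:,:2]*1000
    r=cv2.minAreaRect(X.astype(np.float32));print(n,ce[i],r)
    x,y,w,h=s[i,:4]; sub=(slice(y-15,y+h+15),slice(x-15,x+w+15))
    save(cv2.resize(c['img'][sub],None,fx=7,fy=7,interpolation=2),n+'lid.png');print(x,y,w,h)
o=get_obs(); plan([.53,.23,.20],rot(-85),12)
```

```text
side [291.17478152 203.65168539] ((515.698486328125, 277.4599304199219), (108.57292175292969, 129.32589721679688), 6.6745147705078125)
268 184 50 37
scene [429.14600551 275.52754821] ((517.0833740234375, 279.85711669921875), (108.07784271240234, 126.34249877929688), 6.447083950042725)
403 256 52 41
time 17.675 tot rot deg [ 3.000e-02  1.000e-02 -2.749e+01] |dp|/row mm 43.9
[[[-0.0413,0.0148,0.0009,0,0,-2.29],
[-0.0419,0.0132,0.0009,0,0,-2.29],
[-0.0424,0.0115,0.0009,0,0,-2.29],
[-0.0428,0.0098,0.0009,0,0,-2.29],
[-0.0431,0.0081,0.0009,0,0,-2.29],
[-0.0434,0.0063,0.0009,0,0,-2.29],
[-0.0437,0.0046,0.0009,0,0,-2.29],
[-0.0438,0.0028,0.0009,0,0,-2.29],
[-0.0439,0.0011,0.0009,0,0,-2.29],
[-0.0439,-0.0007,0.0009,0,0,-2.29],
[-0.0438,-0.0024,0.0009,0,0,-2.29],
[-0.0437,-0.0042,0.0009,0,0,-2.29]]]
```

View pics/side12.png

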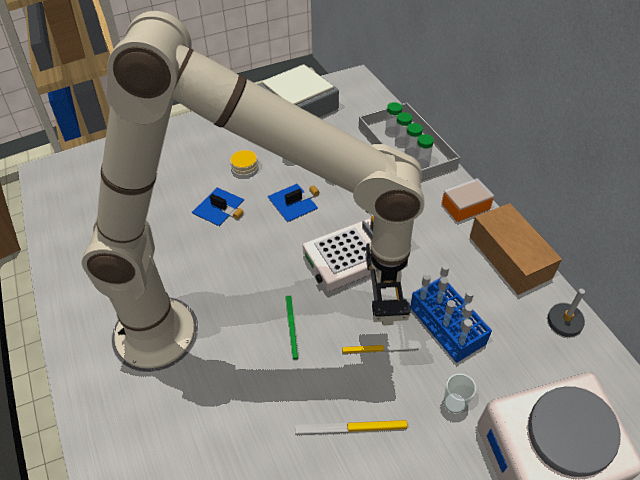

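View pics/scenelid.png

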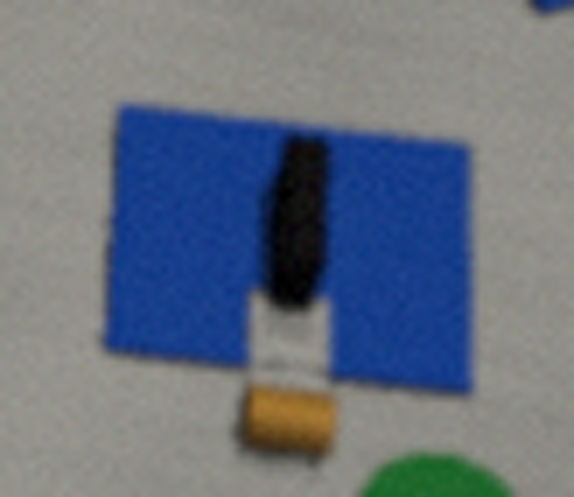

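The spatula lies flat on the bench again at side (385,350). The lid origin is ≈ (0.522, 0.280), yaw 6.5°, and the knuckle predicted at (0.597, 0.289) matches the brass measured at (0.598, 0.289). I move over to it.

Request:
step_arm:
  steps:
    - [[-0.041, 0.014, 0, 0, 0, -2.4], [-0.042, 0.013, 0, 0, 0, -2.4], [-0.0425, 0.011, 0, 0, 0, -2.4], [-0.043, 0.01, 0, 0, 0, -2.4], [-0.043, 0.008, 0, 0, 0, -2.4], [-0.0435, 0.006, 0, 0, 0, -2.4], [-0.0435, 0.0045, 0, 0, 0, -2.4], [-0.044, 0.003, 0, 0, 0, -2.4], [-0.044, 0.001, 0, 0, 0, -2.4], [-0.044, -0.001, 0, 0, 0, -2.4], [-0.044, -0.0025, 0, 0, 0, -2.4], [-0.044, -0.004, 0, 0, 0, -2.4]]

```text
time_s: 19.18
position: [0.5257, 0.2311, 0.209]
orientation: [2.339, -2.093, -0.002]
wrist_force: [1.0, -0.4, 0.8]
opening: 1.0
```

Request:
step_arm:
  steps:
    - [[-0.02, 0, 0, 0, 0, 0], [0, 0, 0, 0, 0, 0], [0, 0, 0, 0, 0, 0]]

```text
time_s: 19.55
position: [0.5248, 0.2476, 0.2103]
orientation: [2.336, -2.098, 0.001]
wrist_force: [0.3, -0.4, -0.2]
opening: 0.999
```

Run:
```python
from plan import *
import pickle
c=capture('wrist'); pickle.dump(c,open('wrist13.pkl','wb')); save(c['img'],'wrist13.png')
o=get_obs();print({k:np.round(o[k],4) for k in ('position','orientation','joints')})
```

```text
{'position': array([0.525 , 0.2474, 0.2105]), 'orientation': array([ 2.3356e+00, -2.0987e+00,  1.3000e-03]), 'joints': array([-0.2762,  0.3897, -0.2668,  1.7639,  0.1204,  1.0051, -2.0529])}
```

View pics/wrist13.png

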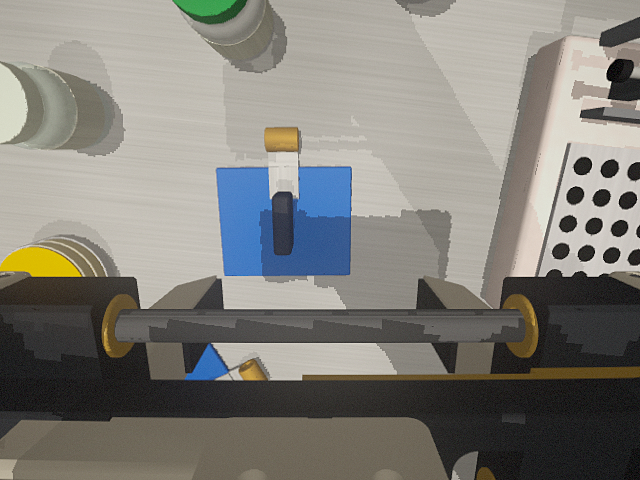

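The wrist view shows the whole lid: plate corners about (217,169), (351,167), (351,275) and (225,275), handle at (283,224), knuckle at (282,139).

Run:
```python
from plan import *
import pickle
c=pickle.load(open('wrist13.pkl','rb'))
hs=cv2.cvtColor(c['img'],cv2.COLOR_RGB2HSV)
m=cv2.inRange(hs,(105,120,40),(125,255,255)); m[:160]=0;m[278:]=0;m[:,:200]=0;m[:,370:]=0
cn=max(cv2.findContours(m,0,2)[0],key=cv2.contourArea)
hull=cv2.convexHull(cn).reshape(-1,2).astype(float)
X=ray(c,hull,.006)[:,:2]*1000
r=cv2.minAreaRect(X.astype(np.float32));print('plate',r)
g=cv2.cvtColor(c['img'],cv2.COLOR_RGB2GRAY)
k=((g<70)&(m==0)).astype(np.uint8); n,l,s,ce=cv2.connectedComponentsWithStats(k)
for i in range(1,n):
    if 260<ce[i][0]<305 and 185<ce[i][1]<265 and s[i,4]>100: print('handle',ce[i],s[i])
b=cv2.inRange(hs,(10,120,60),(25,255,255)); b[:120]=0;b[165:]=0;b[:,:255]=0;b[:,310:]=0
uv=np.argwhere(b>0)[:,::-1].astype(float); Xb=ray(c,uv,.018)[:,:2]*1000
print('brass',cv2.minAreaRect(Xb.astype(np.float32)),uv.mean(0))
P=cloud(c)
q=P[b>0];print('brass cloud',np.nanmedian(q,0),np.nanpercentile(q[:,2],[5,95]))
# handle top plane
hh=P[185:262,265:300].reshape(-1,3); hh=hh[(hh[:,2]>.036)&(hh[:,2]<.05)]; print('handle top',len(hh),cv2.minAreaRect((hh[:,:2]*1000).astype(np.float32)),np.median(hh,0))
```

```text
plate ((519.04443359375, 278.87884521484375), (108.1439208984375, 128.30018615722656), 6.625136375427246)
handle [282.73583093 225.90778098] [ 272  192   22   63 1041]
brass ((597.5322265625, 287.8260192871094), (19.929485321044922, 29.820045471191406), 6.087541580200195) [281.37848606 138.88313413]
brass cloud [0.5981362  0.28771446 0.01943499] [0.01388313 0.02141746]
handle top 1073 ((524.130126953125, 279.97332763671875), (54.55244445800781, 16.086959838867188), 6.665102958679199) [0.52552703 0.27976381 0.04093352]
```

Run:
```python
from plan import *
plan([.5241,.2797,.075],rot(-83.4),5)
```

```text
time 19.6 tot rot deg [ 0.04 -0.1  -0.48] |dp|/row mm 27.9
[[[-0.0065,-0.0005,0.0271,0.01,-0.02,-0.1],
[-0.0065,-0.0005,0.0271,0.01,-0.02,-0.1],
[-0.0065,-0.0005,0.0271,0.01,-0.02,-0.1],
[-0.0065,-0.0005,0.0271,0.01,-0.02,-0.1],
[-0.0064,-0.0005,0.0271,0.01,-0.02,-0.1]]]
```

Request:
step_arm:
  steps:
    - [[-0.0065, -0.0005, 0.027, 0, 0, -0.1], [-0.0065, -0.0005, 0.027, 0, 0, -0.1], [-0.0065, -0.0005, 0.027, 0, 0, -0.1], [-0.0065, -0.0005, 0.027, 0, 0, -0.1], [-0.0064, -0.0005, 0.027, 0, 0, -0.1], [0, 0, 0, 0, 0, 0], [0, 0, 0, 0, 0, 0]]

```text
time_s: 20.48
position: [0.5245, 0.2815, 0.0769]
orientation: [-2.347, 2.087, -0.001]
wrist_force: [-0.4, 0.1, 0.4]
opening: 0.998
```

Run:
```python
from plan import *
c=capture('wrist'); save(c['img'],'wrist14.png')
plan([.5241,.2797,.026],rot(-83.4),3)
```

```text
time 20.525 tot rot deg [-0.11  0.01  0.11] |dp|/row mm 17.1
[[[0.0007,0.0003,0.0171,-0.04,0,0.04],
[0.0007,0.0003,0.0171,-0.04,0,0.04],
[0.0007,0.0003,0.0171,-0.04,0,0.04]]]
```

View pics/wrist14.png

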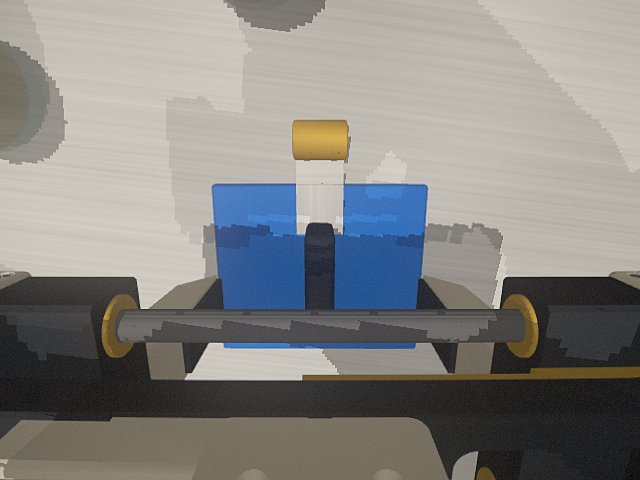

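The lid's handle is centred between the fingers (column 320) and parallel to them. I descend and close.

Request:
step_arm:
  steps:
    - [[0.0007, 0, 0.017, 0, 0, 0], [0.0007, 0, 0.017, 0, 0, 0], [0.0006, 0, 0.017, 0, 0, 0], [0, 0, 0, 0, 0, 0], [0, 0, 0, 0, 0, 0]]

```text
time_s: 21.15
position: [0.5236, 0.2808, 0.0247]
orientation: [2.349, -2.085, -0.0]
wrist_force: [-1.0, 0.7, 0.4]
opening: 0.995
```

Request:
step_arm:
  steps:
    - [[0, 0, 0, 0, 0, 0], [0, 0, 0, 0, 0, 0], [0, 0, 0, 0, 0, 0], [0, 0, 0, 0, 0, 0], [0, 0, 0, 0, 0, 0], [0, 0, 0, 0, 0, 0], [0, 0, 0, 0, 0, 0], [0, 0, 0, 0, 0, 0], [0, 0, 0, 0, 0, 0], [0, 0, 0, 0, 0, 0]]
  claw: 0

```text
time_s: 22.4
position: [0.5237, 0.2807, 0.0249]
orientation: [-2.349, 2.086, 0.0]
wrist_force: [-0.7, 1.3, -0.2]
opening: 0.175
```

Opening 0.175 is about 16 mm, so the handle is held. Lift and view.

Request:
step_arm:
  steps:
    - [[0, 0, -0.01, 0, 0, 0], [0, 0, -0.02, 0, 0, 0], [0, 0, -0.03, 0, 0, 0], [0, 0, -0.035, 0, 0, 0], [0, 0, -0.035, 0, 0, 0], [0, 0, -0.03, 0, 0, 0], [0, 0, -0.015, 0, 0, 0], [0, 0, 0, 0, 0, 0], [0, 0, 0, 0, 0, 0]]

```text
time_s: 23.52
position: [0.5229, 0.2801, 0.1988]
orientation: [2.348, -2.085, -0.001]
wrist_force: [-0.8, -0.9, -2.9]
opening: 0.177
```

Run:
```python
from plan import *
c=capture('side'); save(cv2.resize(c['img'][130:290,200:420],None,fx=3.5,fy=3.5,interpolation=2),'side15.png')
plan([.567,-.007,.20],rot(-88.64),12)
```

```text
time 23.575 tot rot deg [ 0.14 -0.06  5.44] |dp|/row mm 24.2
[[[0.0242,-0.0008,-0.0001,0.01,-0.01,0.45],
[0.0242,-0.001,-0.0001,0.01,-0.01,0.45],
[0.0242,-0.0012,-0.0001,0.01,-0.01,0.45],
[0.0242,-0.0014,-0.0001,0.01,-0.01,0.45],
[0.0241,-0.0016,-0.0001,0.01,-0.01,0.45],
[0.0241,-0.0018,-0.0001,0.01,-0.01,0.45],
[0.0241,-0.002,-0.0001,0.01,-0.01,0.45],
[0.0241,-0.0022,-0.0001,0.01,-0.01,0.45],
[0.0241,-0.0024,-0.0001,0.01,-0.01,0.45],
[0.0241,-0.0025,-0.0001,0.01,-0.01,0.45],
[0.024,-0.0027,-0.0001,0.01,-0.01,0.45],
[0.024,-0.0029,-0.0001,0.01,-0.01,0.45]]]
```

View pics/side15.png

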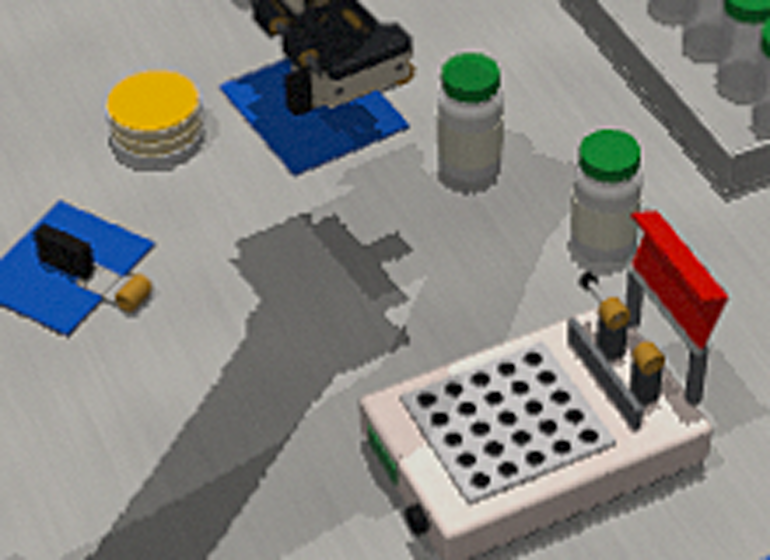

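The lid is in the air and looks level, and the heater's knuckles are clear at crop (613,313) and (650,357). I move to staging.

Request:
step_arm:
  steps:
    - [[0.024, -0.001, 0, 0, 0, 0.5], [0.024, -0.001, 0, 0, 0, 0.5], [0.024, -0.001, 0, 0, 0, 0.5], [0.024, -0.0015, 0, 0, 0, 0.5], [0.024, -0.0015, 0, 0, 0, 0.5], [0.024, -0.002, 0, 0, 0, 0.5], [0.024, -0.002, 0, 0, 0, 0.4], [0.024, -0.002, 0, 0, 0, 0.4], [0.024, -0.0025, 0, 0, 0, 0.4], [0.024, -0.0025, 0, 0, 0, 0.4], [0.024, -0.003, 0, 0, 0, 0.4], [0.024, -0.003, 0, 0, 0, 0.4]]

```text
time_s: 25.08
position: [0.5676, -0.0069, 0.2001]
orientation: [-2.247, 2.195, -0.0]
wrist_force: [-0.2, -1.3, -1.3]
opening: 0.168
```

Request:
step_arm:
  steps:
    - [[0, 0, 0, 0, 0, 0], [0, 0, 0, 0, 0, 0], [0, 0, 0, 0, 0, 0]]

```text
time_s: 25.45
position: [0.5675, -0.0038, 0.2]
orientation: [-2.25, 2.192, 0.001]
wrist_force: [-0.5, -0.3, -2.6]
opening: 0.172
```

Run:
```python
from plan import *
import pickle
o=get_obs();print({k:np.round(o[k],4) for k in ('position','orientation','wrist_force')})
for n in ['wrist','side','scene']:
    c=capture(n); pickle.dump(c,open(n+'16.pkl','wb')); save(c['img'],n+'16.png')
    if n!='wrist':
        y=(160,300,280,440) if n=='side' else (190,320,240,390)
        save(cv2.resize(c['img'][y[0]:y[1],y[2]:y[3]],None,fx=4,fy=4,interpolation=2),n+'16c.png')
```

```text
{'position': array([ 0.5675, -0.0038,  0.2   ]), 'orientation': array([-2.2500e+00,  2.1918e+00,  8.0000e-04]), 'wrist_force': array([-0.547 , -0.2531, -2.6044])}
```

View pics/wrist16.png

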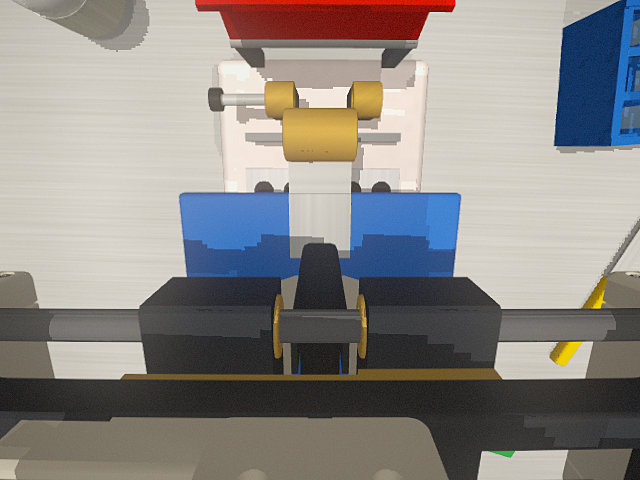

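View pics/side16c.png

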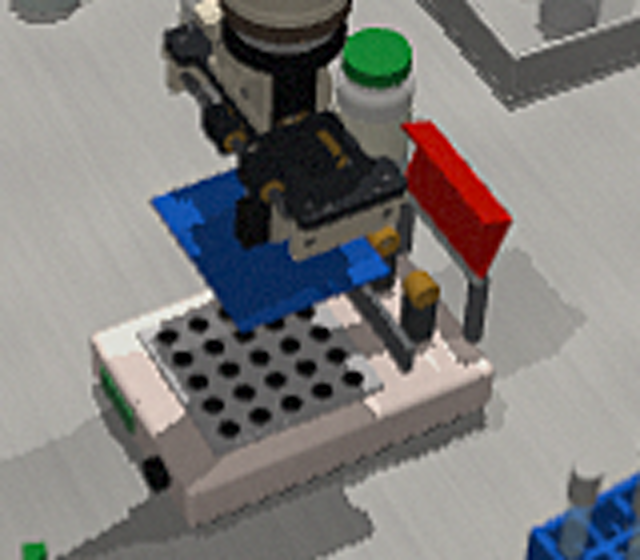

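View pics/scene16c.png

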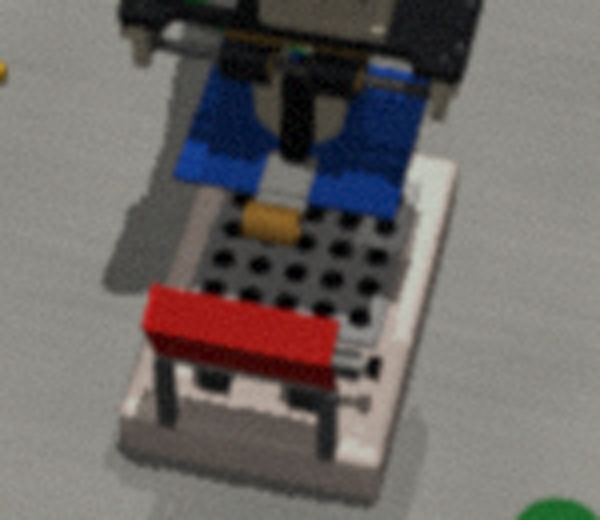

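The wrist view shows the lid knuckle at (320,135), heater knuckles at (281,99) and (366,99), and the guard open at the top. I'll measure all three knuckles and the lid's tilt from depth.

```bash
cat > m3.py <<'E'
from plan import *
import pickle
def meas(c,boxes,rad=.011):
    hs=cv2.cvtColor(c['img'],cv2.COLOR_RGB2HSV); P=cloud(c)
    b=cv2.inRange(hs,(10,110,50),(25,255,255))>0
    g=cv2.inRange(hs,(105,120,30),(125,255,255))>0
    cam=-c['R'].T@c['t']; out={}
    for nm,(u0,u1,v0,v1) in boxes.items():
        m=np.zeros_like(b); m[v0:v1,u0:u1]=b[v0:v1,u0:u1]
        q=P[m];q=q[~np.isnan(q[:,0])]
        # axis ~ y: fit circle radius fixed in (x,z), axis y extents
        th=np.radians(1.36); ex=np.array([np.cos(th),np.sin(th)]); ey=np.array([-np.sin(th),np.cos(th)])
        X=q[:,:2]@ex; Y=q[:,:2]@ey; Z=q[:,2]
        from scipy.optimize import least_squares
        f=lambda p: np.hypot(X-p[0],Z-p[1])-rad
        r=least_squares(f,[np.median(X),np.median(Z)-.008],loss='soft_l1',f_scale=.001)
        # y extents by rays at top height
        vs,us=np.where(m); W=ray(c,np.c_[us,vs],r.x[1]+rad*.9)
        Yr=W[:,:2]@ey
        out[nm]=(r.x,Yr.min(),Yr.max())
        print(nm,m.sum(),'axis x,z',r.x.round(4),'rms',np.sqrt((r.fun**2).mean()).round(4),'y cloud',np.percentile(Y,[1,99]).round(4),'y rays',np.percentile(Yr,[.5,99.5]).round(4),'mid',round((np.percentile(Yr,.5)+np.percentile(Yr,99.5))/2,4))
    return out
E
python3 - <<'E'
from m3 import *
c=pickle.load(open('wrist16.pkl','rb'))
meas(c,{'L':(262,300,75,106),'R':(345,385,75,106),'lid':(278,362,107,165)})
hs=cv2.cvtColor(c['img'],cv2.COLOR_RGB2HSV);g=cv2.inRange(hs,(105,120,30),(125,255,255))>0
g[:190]=0;g[275:]=0;g[:,:175]=0;g[:,465:]=0
P=cloud(c);q=P[g];q=q[~np.isnan(q[:,0])];A=np.c_[q[:,:2]-q[:,:2].mean(0),np.ones(len(q))];s=np.linalg.lstsq(A,q[:,2],rcond=None)[0];print('plate slope dz/dx,dz/dy deg',np.degrees(s[:2]),'z',s[2],'extent',np.ptp(q,axis=0))
E
```

```text
L 746 axis x,z [0.6664 0.101 ] rms 0.0011 y cloud [-0.0024  0.0145] y rays [-0.0035  0.0147] mid 0.0056
R 743 axis x,z [0.6663 0.1012] rms 0.0012 y cloud [-0.0557 -0.0386] y rays [-0.0558 -0.0374] mid -0.0466
lid 4045 axis x,z [0.6423 0.1849] rms 0.0122 y cloud [-0.0421  0.0051] y rays [-0.0342 -0.003 ] mid -0.0186
plate slope dz/dx,dz/dy deg [-0.26440145  0.01359528] z 0.18025814535149062 extent [0.042387   0.1295348  0.03510005]
```

Both routes agree: the gap centre is at Y = −20.5 mm and the lid knuckle at −18.6 mm, forward shift is 24 mm, and lowering is about 84 mm. The plate's tilt is 0.3° or less. I align above, then lower most of the way.

Request:
step_arm:
  steps:
    - [[0.001, -0.008, 0, 0, 0, 0], [0.0009, -0.008, 0, 0, 0, 0], [0, -0.008, 0, 0, 0, 0], [0, 0, 0.005, 0, 0, 0], [0, 0, 0.012, 0, 0, 0], [0, 0, 0.015, 0, 0, 0], [0, 0, 0.012, 0, 0, 0], [0, 0, 0.006, 0, 0, 0], [0, 0, 0, 0, 0, 0], [0, 0, 0, 0, 0, 0]]

```text
time_s: 26.85
position: [0.5921, -0.0063, 0.1504]
orientation: [-2.248, 2.194, -0.001]
wrist_force: [-0.6, 0.1, -2.6]
opening: 0.172
```

Run:
```python
from m3 import *
o=get_obs();print({k:np.round(o[k],4) for k in ('position','orientation','wrist_force')})
for n in ['wrist','side']:
    c=capture(n); pickle.dump(c,open(n+'17.pkl','wb')); save(c['img'],n+'17.png')
save(cv2.resize(c['img'][160:300,280:440],None,fx=4,fy=4,interpolation=2),'side17c.png')
```

```text
{'position': array([ 0.5921, -0.0063,  0.1504]), 'orientation': array([-2.2480e+00,  2.1936e+00, -9.0000e-04]), 'wrist_force': array([-0.6455,  0.11  , -2.615 ])}
```

View pics/wrist17.png

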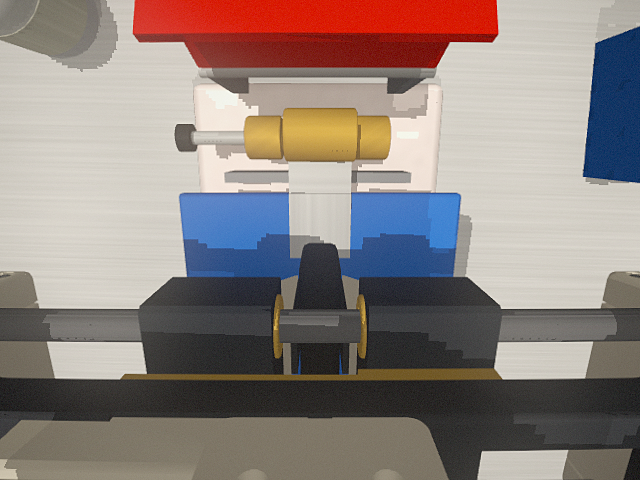

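View pics/side17c.png

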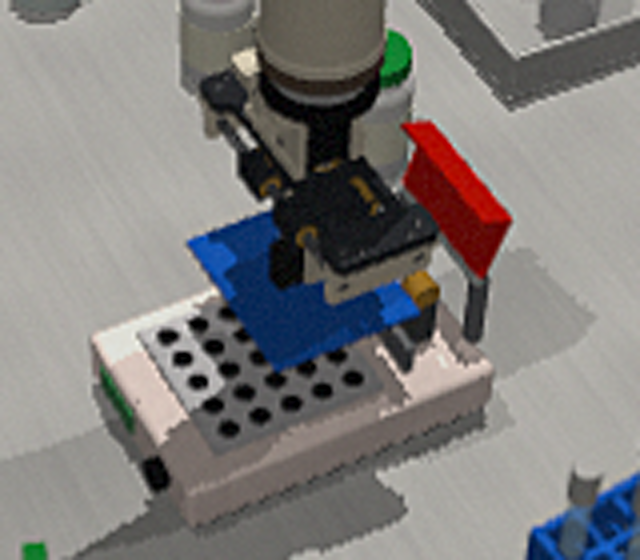

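Run:
```python
from m3 import *
c=pickle.load(open('wrist17.pkl','rb'))
r=meas(c,{'L':(240,282,110,165),'R':(360,395,110,165),'lid':(284,356,105,165)})
hs=cv2.cvtColor(c['img'],cv2.COLOR_RGB2HSV);b=cv2.inRange(hs,(10,110,50),(25,255,255))
for v in (115,125,135,145,155):
    x=np.where(b[v,200:420])[0]+200; print(v,x.min(),x.max(),c['img'][v,278:288].sum(1),c['img'][v,352:364].sum(1))
ey=np.array([-.02373,.99972])
o=ray(c,[[244,138],[391,138]],.112)[:,:2]@ey; l=ray(c,[[282.5,138],[357.5,138]],.1475)[:,:2]@ey
print('heater outer',o,o.mean(),'lid',l,l.mean())
```

```text
L 1567 axis x,z [0.6668 0.1008] rms 0.0009 y cloud [-0.0025  0.0147] y rays [-0.0031  0.015 ] mid 0.0059
R 1279 axis x,z [0.6668 0.1009] rms 0.0006 y cloud [-0.056  -0.0415] y rays [-0.0562 -0.0414] mid -0.0488
lid 3801 axis x,z [0.6668 0.1353] rms 0.0007 y cloud [-0.0358 -0.0078] y rays [-0.0359 -0.0077] mid -0.0218
115 283 356 [390 398 458 470 430 406 413 411 426 422] [404 393 396 393 385 370 432 415 422 415 412 407]
125 245 389 [444 413 286 255 344 463 468 469 465 467] [460 455 460 461 436 373 281 282 292 452 432 425]
135 244 390 [481 406 288 321 357 454 462 469 477 464] [479 478 477 484 463 371 310 307 311 487 481 461]
145 245 389 [454 468 313 314 330 392 429 425 429 426] [429 442 430 448 456 255 302 301 448 431 431 436]
155 248 387 [384 375 382 306 269 358 350 368 374 371] [377 387 383 382 266 291 291 272 352 353 356 352]
heater outer [ 0.01490246 -0.05656298] -0.02083025875301326 lid [-0.00733062 -0.03664745] -0.02198903633985709
```

X agrees to <0.5 mm. I shift 1.2 mm toward +y, then lower 34 mm.

Request:
step_arm:
  steps:
    - [[-0.0012, 0, 0, 0, 0, 0], [0, 0, 0.005, 0, 0, 0], [0, 0, 0.007, 0, 0, 0], [0, 0, 0.007, 0, 0, 0], [0, 0, 0.007, 0, 0, 0], [0, 0, 0.005, 0, 0, 0], [0, 0, 0.0034, 0, 0, 0], [0, 0, 0, 0, 0, 0], [0, 0, 0, 0, 0, 0], [0, 0, 0, 0, 0, 0]]

```text
time_s: 28.2
position: [0.5919, -0.0052, 0.1158]
orientation: [-2.248, 2.194, -0.001]
wrist_force: [0.1, 0.1, -3.2]
opening: 0.173
```

Run:
```python
from m3 import *
o=get_obs();print({k:np.round(o[k],4) for k in ('position','orientation','wrist_force','torque')})
for n in ['wrist','side','scene']:
    c=capture(n); pickle.dump(c,open(n+'18.pkl','wb')); save(c['img'],n+'18.png')
    if n=='side': save(cv2.resize(c['img'][160:300,280:440],None,fx=4,fy=4,interpolation=2),'side18c.png')
```

```text
{'position': array([ 0.5919, -0.0052,  0.1158]), 'orientation': array([-2.2481e+00,  2.1939e+00, -6.0000e-04]), 'wrist_force': array([ 0.148 ,  0.0979, -3.1734]), 'torque': array([-0.0153,  0.1181,  0.0034])}
```

View pics/wrist18.png

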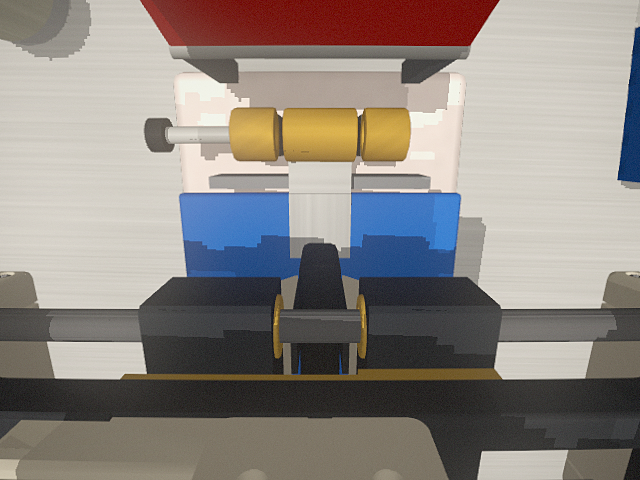

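View pics/side18c.png

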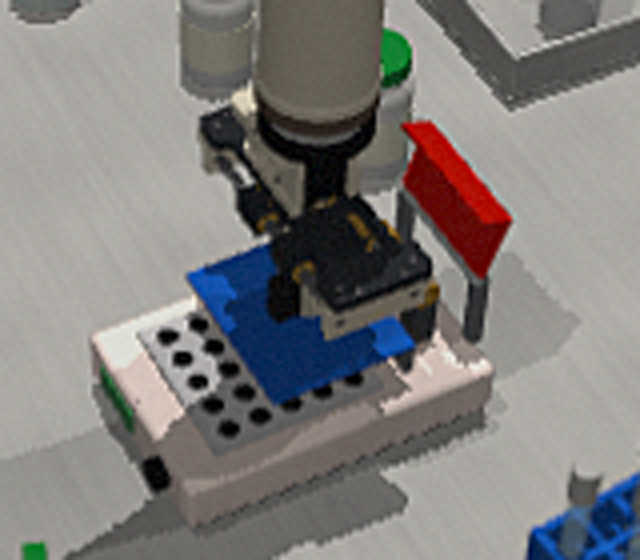

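View pics/scene18.png

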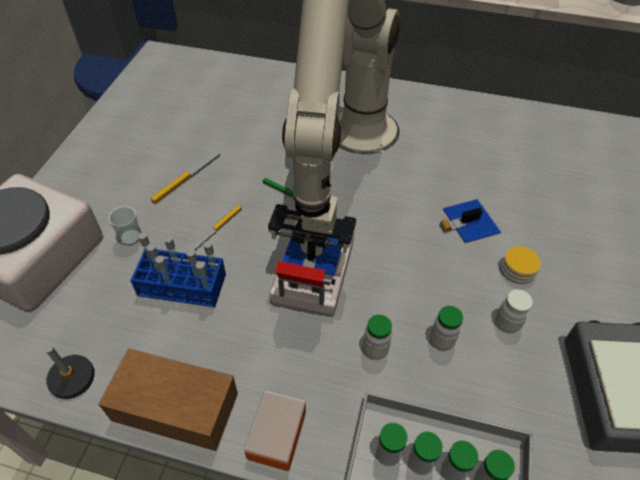

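The three knuckles stand in line in the wrist picture (254, 320 and 385, row ~134), with a gap on each side and the guard open. Now a numeric check.

Run:
```python
from m3 import *
c=pickle.load(open('wrist18.pkl','rb'))
meas(c,{'L':(228,279,105,165),'R':(361,412,105,165),'lid':(284,356,105,165)})
for v in (125,135,145,):
    print(v,c['img'][v,274:288].sum(1),c['img'][v,352:366].sum(1))
ey=np.array([-.02373,.99972])
o=ray(c,[[229.5,134],[410.5,134]],.111)[:,:2]@ey; l=ray(c,[[282.5,134],[357.5,134]],.111)[:,:2]@ey
print('heater outer',o,o.mean(),'lid',l,l.mean())
hs=cv2.cvtColor(c['img'],cv2.COLOR_RGB2HSV);g=cv2.inRange(hs,(105,120,30),(125,255,255))>0
g[:192]=0;g[272:]=0;g[:,:182]=0;g[:,458:]=0
P=cloud(c);q=P[g];q=q[~np.isnan(q[:,0])];q=q[(abs(q[:,2]-np.median(q[:,2]))<.004)];A=np.c_[q[:,:2]-q[:,:2].mean(0),np.ones(len(q))];s=np.linalg.lstsq(A,q[:,2],rcond=None)[0];print('slope deg',np.degrees(s[:2]),'plate z',s[2])
```

```text
L 2498 axis x,z [0.6668 0.1009] rms 0.0013 y cloud [-0.0025  0.0146] y rays [-0.0042  0.0149] mid 0.0054
R 2492 axis x,z [0.6668 0.101 ] rms 0.0012 y cloud [-0.0557 -0.0385] y rays [-0.0559 -0.037 ] mid -0.0465
lid 3831 axis x,z [0.6667 0.1008] rms 0.0006 y cloud [-0.0346 -0.0066] y rays [-0.0347 -0.0065] mid -0.0206
125 [272 305 300 275 266 236 213 202 356 460 462 459 469 457] [450 455 449 463 431 382 159 191 183 308 355 379 247 308]
135 [271 323 342 331 298 247 228 203 341 456 455 461 469 469] [477 467 477 476 461 384 163 188 273 350 485 484 290 284]
145 [291 283 329 319 293 252 223 231 236 394 429 411 420 426] [427 425 432 433 459 206 184 182 314 314 425 287 284 334]
heater outer [ 0.01498091 -0.0566109 ] -0.020814995986938114 lid [-0.00599543 -0.03562717] -0.020811301913391797
slope deg [-0.22746903 -0.02657943] plate z 0.09612932782188413
```

Request:
step_arm:
  steps:
    - [[0, 0, 0, 0, 0, 0], [0, 0, 0, 0, 0, 0]]

```text
time_s: 28.6
position: [0.5916, -0.0052, 0.1156]
orientation: [-2.248, 2.194, -0.0]
wrist_force: [-0.1, 0.2, -1.9]
opening: 0.171
```

Alignment is within ~0.3 mm on all axes, tilt is ~0.2°, and the wrist carries only the lid's weight. I hand it in.

Run:
```python
from bench import job
job.job_done()
```

```text
the job is handed in; nothing more can be done
```

I levered the guard open with the small yellow spatula and laid the spatula back flat where it had been. I then held the robot's-right blue lid in the hinge and handed the job in at about 28.6 s of the 72 s allowed. No verdict was reported.

**Last checks:**
- **Knuckles:** the lid and heater bore axes agreed in the wrist camera to about 0.2 mm in x and z. In y the lid knuckle was centred in the gap to about 0.1–0.4 mm, depending on how it was measured.
- **Lid:** level to about 0.2°, not touching the heater. The wrist force read 1.9 N down at the end, close to the lid's 1.8 N weight. A reading just before was 3.2 N, but the force readings were noisy by about 1 N.
- **Guard:** measured at about 1.92 rad just after levering, and still open and leaning back in the last pictures.
- **Bystanders:** nothing looked moved in the last scene picture, checked by eye only.

**Disagreement:** the camera put the bore height at 101 mm instead of the given 102 mm. The lid showed the same difference, so I took it as calibration error.

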